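Hang the lipped bin on the bench rail

ROBOT

A 6-joint arm with a two-finger parallel gripper is mounted at the origin on a cart in front of the work surface, level with it; the furniture and walls round the work are solid. World frame = base frame: x ahead of the robot, y to its left, z up, the work surface at z = 0. Lengths are in mm, angles in rad, forces in N, time in s.
With the tool pointing down it reaches from about 400 to 925 mm from the base axis. Payload 12.5 kg.
Tool frame: the origin (TCP) lies midway between the tips of the shut fingers; the grasp point (between the pads) lies 19 mm behind it; z points along the fingers, y is the direction in which the jaws open and shut (so a half turn about z gives the same grasp; the last joint's range is limited). The gripper opens to 95 mm and grips with 3 to 60 N. Pads are 20 mm wide; open, the fingers measure 119 mm over their backs; the gripper's body (75 mm by 180 mm) begins 59 mm behind the grasp point.
Start: joints at [-0.106, 0.491, 1.559, -0, 1.092, -0.106], TCP at [625.021, 0.021, 177.561] pointing down, gripper open.
Joint ranges: [-3.1, 3.1], [-0.84, 2.19], [0.05, 2.79], [-1.13, 4.28], [0.06, 2.93], [-2.69, 2.69]. Speed limits (rad/s): [2.22, 2.22, 2.79, 3.14, 3.14, 3.14].

INTERFACE

Orientations are given as [roll, pitch, yaw] about the fixed x, y, z axes, in that order (R = Rz(yaw) Ry(pitch) Rx(roll)).
In Python, from cell import env, eyes, job_done, boxes_of, regions_of gives the robot as it stands.
- The arm moves only by the tool send_rows, never from a script. Its argument "plan" is text: rows parted by semicolons, each of 5 numbers parted by spaces: the shift along the tool's x, y, z in mm, then the turn about the tool's z in rad, then the finger opening in mm, from 0 to 95.1. In form: x y z roll gripper; .... A call has 1 to 8 rows; each row shifts and turns the pose as measured when the row begins, along the tool's axes as they then stand; what a row does not reach is not made up. A row lasts 1/10 s, in which the tool goes at most 50 mm and 8.59 degrees, less where a joint would pass 70% of its speed; a pose out of reach is approached as far as the arm can. A call with a gripper value outside its range is refused whole. The fingers move at their own pace and stop on an object; the grip force is fixed at half the most. Time passes only in rows, so rows that do not move let the fingers close. It gives the time, the measured TCP pose, the force and the opening at its end, in the units of the state.
- env.state(): the state, without advancing time (a new reading comes with each control period).
- eyes.read_camera(name): name is "scene" or "side" or "wrist"; returns a dict with "image" (384x512x3 uint8, red, green, blue), "vertical_fov" (degrees; the focal length in pixels is half the picture's height over the tangent of half this angle, whatever the lens; pixels are square), "cx", "cy" (the principal point, pixels), "extrinsics" (4x4, takes a point from camera to world coordinates). Camera axes: x right, y up, looking along -z (the intrinsics and any distortion apply to the point x, -y, -z); pixel columns grow to the right and rows downward; lengths in mm; the calibration is good to about 2 mm. A picture is of the moment at which its call begins. There is no depth.
- job_done(): hands the job in, once; it reports no verdict.
Trained networks look in a picture, given as the dict that the camera call returned (one of the last four; its "shot" number tells which), for a name from the list of things; names that differ only in an ending like _2 or _b are one class to them, and where a whole thing is asked for, a point or a joint stands for the part that bears it (a point fixed in the world has none). Each returns a list of dicts, best first, with "confidence" (0 to 1); they miss things now and then, are a little off and sometimes report something else, mostly with a low value. They report only what shows in the picture. A call takes as long as a camera call.
- boxes_of(target, picture): "bbox" ([left, top, width, height] in pixels, round what is visible of it).
- regions_of(target, picture): "pixels" (384x512 bool, what is visible of it) and "bbox" ([left, top, width, height] in pixels, round what is visible of it).
The state is a dict: "t": time; "joints": joint angles; "qvel": joint speeds; "tau": joint torques, N m; "eef_pos": TCP position; "tcp_rot": TCP orientation; "ft_force": force on the tool from outside, world axes, zero at the start; "moment": the same for the moment, N m; "opening": opening from 0.0 (shut) to 1.0 (fully open).
Only numpy, scipy, OpenCV 4.12 (cv2) and the standard library are available. Lean on these libraries where they do the work, as an engineer would, in place of code of your own. Each camera call takes 0.05 s, during which the arm holds its last target.

TASK

Hang the small grey bin that has a hook lip along its back on the round upper bar of the bench rail, its front towards you: with the bin's front tipped up by about 20 degrees hook the lip over the bar, pause there briefly, then swing the front down until the bin hangs level with its back flat against the strip below, and only then let go. Keep it well between the two posts, and leave the other bin, which has no lip, where it stands.

Things in the scene. Friction and masses are not known exactly. Their poses are not given: they have to be found in the camera images.
- bin_center (a point): Centre, half-way up, of the grey plastic bin to hang: open-topped box 84 mm deep (x), 54 wide (y), 64 high, 3 mm walls, 0.08 to 0.17 kg, standing upright on the worktop. Grip it from above across its 54 mm width, in its upper half. x points from its front (pale label card) to its back, z up. Its hook lip runs along the top of the back wall.
- bin_seat (a point): Point in this bin's lip where the bar's centre lies when hung: 52 mm behind and 25 mm above bin_center (7 mm below the rim), same axes. The lip goes 17 mm out from the back wall at rim height, turns down 11 mm, then flares 11 mm more down and out. The channel between wall and lip opens downward: 14 mm wide at the top, 25 mm at the mouth.
- rail_mid (a point): Middle of the steel bar, 8 mm thick, 140 mm above the worktop, along y of this point, between two posts 120 mm to either side and 144 mm high; fixed. z is up. The bin hangs on the -x side, its x along this x. A flat strip 89 to 111 mm above the worktop, its front face 10 mm on the -x side of the bar's centre, is what the hung bin's back rests on.
- plain_bin: The other grey bin: the same 84 x 54 x 64 mm box without a lip; origin at the centre of its underside, z up. To be left alone.

How it is judged (in metres and radians):
On the way, in this order (a step that is already met when the one before it is completed fails the run):
1. the lip is over the bar with the bin's front tipped up (11 degrees or more) (x of bin_seat in the frame of rail_mid between -0.014 and 0.014 m and z of bin_seat in the frame of rail_mid between -0.012 and 0.01 m and y of bin_seat in the frame of rail_mid between -0.085 and 0.085 m and x of bin_center in the frame of rail_mid below -0.03 m and z of bin_center in the frame of rail_mid above -0.019 m and angle between bin_center's own z axis and vertical between 0.2 and 0.9 rad), for 0.1 s.
2. still held, the bin is swung down to hang level (within 10 degrees) on the bar (x of bin_seat in the frame of rail_mid between -0.01 and 0.01 m and z of bin_seat in the frame of rail_mid between -0.01 and 0.01 m and angle between bin_center's own z axis and vertical below 0.17 rad and contact force between the fingers and lip_bin above 0.5 N), for 0.1 s.
At the end, for the whole second after the job is handed in: The lipped bin hangs at rest by its lip on the upper bar, on the front side of the rail: bin_seat within 10 mm of the bar's centre line across it and 7 mm in height, within 85 mm of the bar's middle along it, the bin upright within 10 degrees and square to the rail within 11 degrees (x of bin_seat in the frame of rail_mid between -0.01 and 0.01 m and z of bin_seat in the frame of rail_mid between -0.007 and 0.007 m and y of bin_seat in the frame of rail_mid between -0.085 and 0.085 m and angle between bin_center's own z axis and vertical below 0.17 rad and angle between the x axis of bin_center and the x axis of rail_mid, either way round below 0.2 rad and x of bin_center in the frame of rail_mid below -0.03 m and linear speed of lip_bin below 0.03 m/s); the robot touches nothing.
It fails at once if the bin without a lip is moved by more than 30 mm (distance of plain_bin from where it was at the start of the episode above 0.03 m).
It also fails if it takes over 42 s, if anything falls off the work surface, if the arm or the gripper's body presses on something with over 40 N, if the wrist force passes 120 N, or if a joint passes its speed limit or range.

## Working session

There is one attempt and no reset: what is moved stays moved. The work goes in short steps, Python scripts to look and compute and a tool call to move; the robot and the scene stay as the last step left them, time stands still between calls to the robot, and variables do not carry over. Pictures are saved under pics/ and viewed, and the job is handed in when it is done.

Besides the shell and the picture viewer there is one more tool, called after ">>>" as name(argument=value, ...), one argument or row to a line, values as JSON. send_rows: Moves the arm, as the interface text tells. Its arguments: {"type":"object","properties":{"plan":{"type":"string"}},"required":["plan"]}

```bash
mkdir -p pics; cat > h.py <<'E'
import numpy as np,cv2
from cell import env,eyes,job_done,boxes_of,regions_of
def proj(p,P):
    E=np.array(p["extrinsics"]);q=(np.atleast_2d(P)-E[:3,3])@E[:3,:3]
    f=p["image"].shape[0]/2/np.tan(np.radians(p["vertical_fov"])/2)
    return np.c_[p["cx"]+f*q[:,0]/-q[:,2],p["cy"]-f*q[:,1]/-q[:,2]]
def ray(p,uv,z):
    E=np.array(p["extrinsics"]);f=p["image"].shape[0]/2/np.tan(np.radians(p["vertical_fov"])/2)
    uv=np.atleast_2d(uv);d=np.c_[(uv[:,0]-p["cx"])/f,-(uv[:,1]-p["cy"])/f,-np.ones(len(uv))]@E[:3,:3].T
    return E[:3,3]+d*((z-E[2,3])/d[:,2:3])
def save(p,n,s=1.5):
    cv2.imwrite("pics/"+n,cv2.resize(p["image"][:,:,::-1],None,fx=s,fy=s))
E
python3 - <<'E'
from h import *
for c in ["scene","side","wrist"]:
    p=eyes.read_camera(c);save(p,c+"0.png")
    print(c,{k:v for k,v in p.items() if k!="image"})
    for n in ["bin_center","plain_bin","rail_mid","bin_seat"]:
        try: print(n,[(b["bbox"],round(b["confidence"],2)) for b in boxes_of(n,p)][:3])
        except Exception as e: print(n,e)
s=env.state();print(s["t"],s["eef_pos"],s["tcp_rot"])
E
```

```text
scene {'vertical_fov': 48.83968849930353, 'cx': 256.10419465869614, 'cy': 196.16688152267096, 'extrinsics': array([[ 6.27128873e-01,  4.64097718e-01, -6.25557899e-01,
        -8.76444467e+01],
       [-7.78892242e-01,  3.79856182e-01, -4.99035225e-01,
        -5.11642253e+02],
       [ 6.02092578e-03,  8.00201593e-01,  5.99700891e-01,
         7.57016203e+02],
       [ 0.00000000e+00,  0.00000000e+00,  0.00000000e+00,
         1.00000000e+00]]), 'shot': 1}
bin_center [([211.5, 212.3, 40.3, 48.8], 0.91)]
plain_bin [([161.5, 199.6, 34.3, 37.6], 0.7)]
rail_mid [([294.9, 203.2, 120.1, 109.5], 0.83)]
bin_seat [([206.3, 216.2, 47.0, 41.6], 0.73)]
side {'vertical_fov': 57.87845030764531, 'cx': 256.71774731147985, 'cy': 190.63677990964925, 'extrinsics': array([[ 9.59264144e-01,  1.28193195e-01, -2.51751478e-01,
         3.47153363e+02],
       [-2.82422225e-01,  4.12841484e-01, -8.65909693e-01,
        -7.20986782e+02],
       [-7.07027594e-03,  9.01736333e-01,  4.32228640e-01,
         4.89868056e+02],
       [ 0.00000000e+00,  0.00000000e+00,  0.00000000e+00,
         1.00000000e+00]]), 's
[... 243 characters left out ...]
: 256.8337947201963, 'cy': 194.84994149556488, 'extrinsics': array([[ 9.99999987e-01, -1.61147293e-04,  2.53755905e-06,
         6.24776038e+02],
       [ 1.53234121e-04,  9.55538010e-01,  2.94867916e-01,
         8.27886201e+01],
       [-4.99419007e-05, -2.94867912e-01,  9.55538022e-01,
         3.85363867e+02],
       [ 0.00000000e+00,  0.00000000e+00,  0.00000000e+00,
         1.00000000e+00]]), 'shot': 3}
bin_center [([76.5, 111.0, 117.9, 67.7], 0.96)]
plain_bin [([54.0, 0.0, 67.0, 17.1], 0.91)]
rail_mid [([220.1, 247.5, 86.0, 105.5], 0.84)]
bin_seat [([78.3, 113.9, 121.7, 64.4], 0.91)]
0.75 [6.25016348e+02 3.73428768e-02 1.77558846e+02] [ 3.14150080e+00 -1.91210482e-05  1.57076543e+00]
```

View pics/scene0.png

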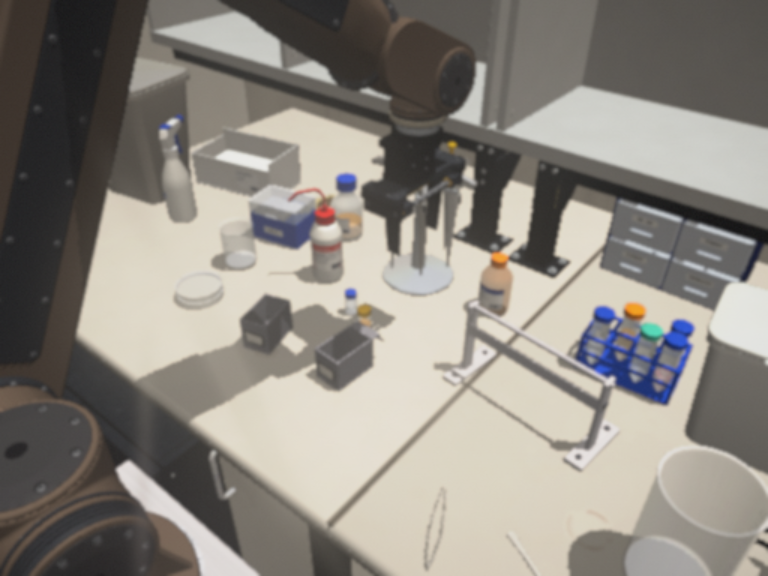

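View pics/side0.png

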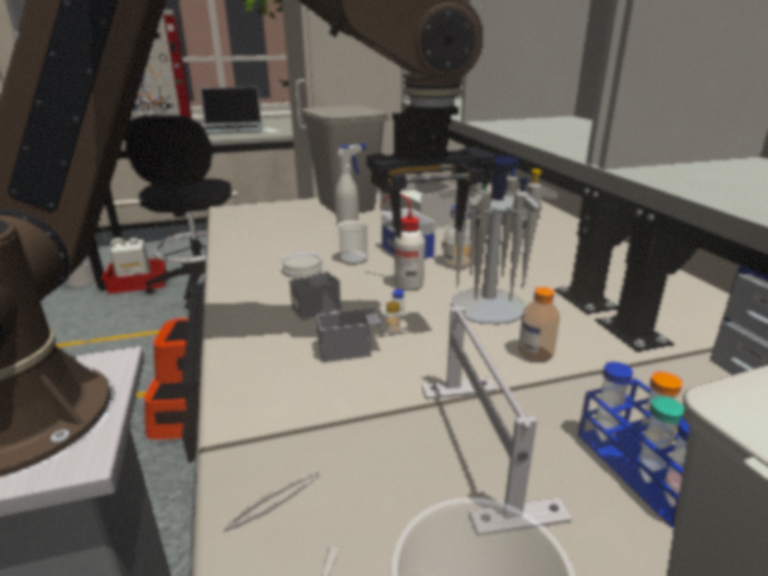

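View pics/wrist0.png

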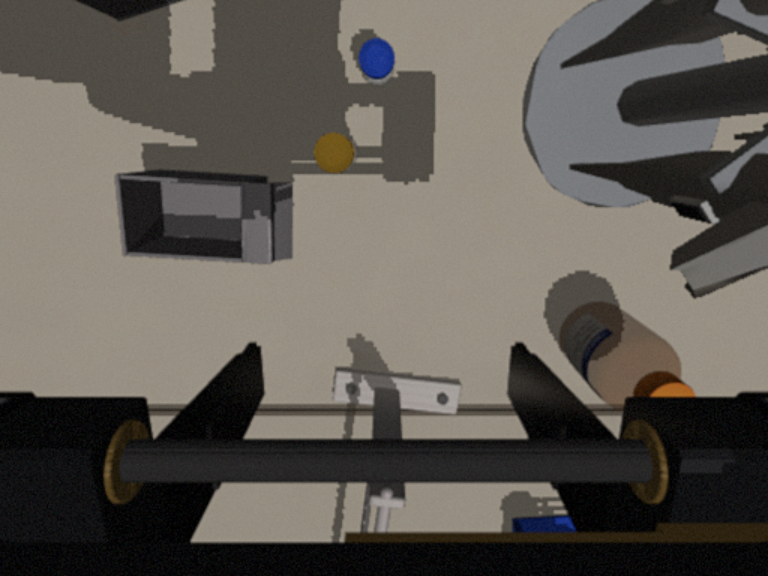

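```bash
python3 - <<'E'
from h import *
from scipy.optimize import least_squares
p=eyes.read_camera("wrist");np.save("w0.npy",p["image"])
for x,y,w,h,n in [(60,100,150,90,"wa.png")]:
    cv2.imwrite("pics/"+n,cv2.resize(p["image"][y:y+h,x:x+w,::-1],None,fx=5,fy=5,interpolation=cv2.INTER_NEAREST))
print(ray(p,np.array([(118,175),(124,256),(275,262),(275,183),(292,183),(290,260)])/1.5,64).round(1))
S=eyes.read_camera("scene");D=eyes.read_camera("side")
for q,n,(x,y,w,h) in [(S,"sa.png",(285,190,140,130)),(D,"da.png",(270,190,125,170))]:
    cv2.imwrite("pics/"+n,cv2.resize(q["image"][y:y+h,x:x+w,::-1],None,fx=4,fy=4))
E
```

```text
[[452.1  62.9  64. ]
 [447.4   9.4  64. ]
 [549.7   5.2  64. ]
 [553.2  57.9  64. ]
 [564.2  57.9  64. ]
 [560.    6.6  64. ]]
```

View pics/wa.png

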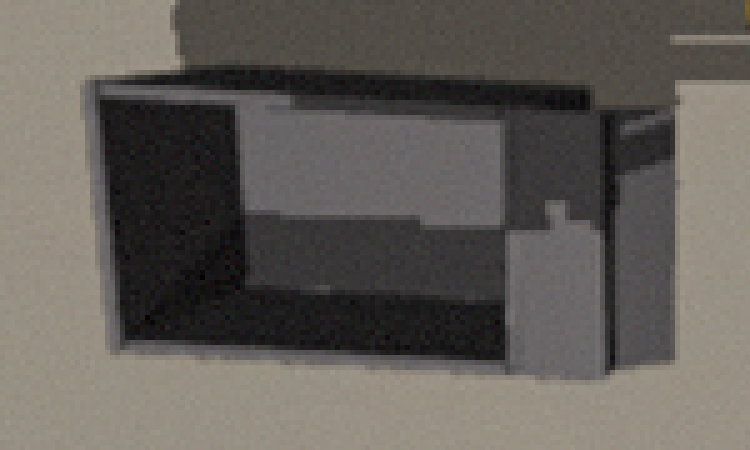

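View pics/sa.png

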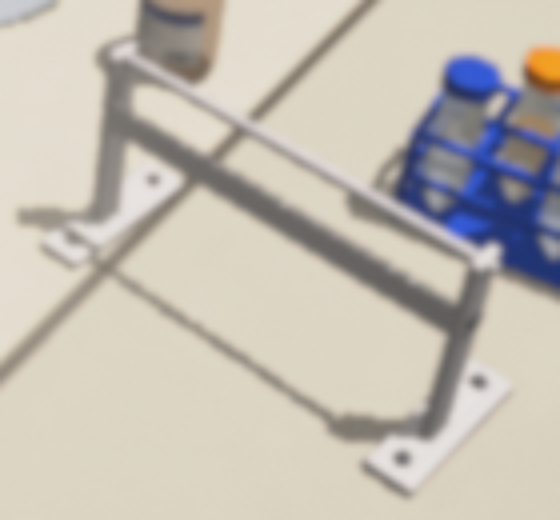

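View pics/da.png

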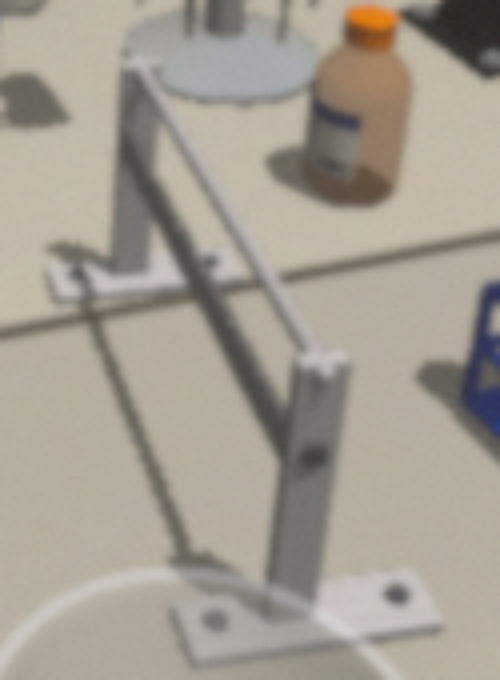

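```bash
python3 - <<'E'
from h import *
from scipy.optimize import least_squares
p=eyes.read_camera("wrist");S=eyes.read_camera("scene");D=eyes.read_camera("side")
c=ray(p,np.array([(92,82),(113,350),(607,377),(602,108)])/5.+[60,100],64)
print(c.round(1))
F=(c[0]+c[1])/2;B=(c[2]+c[3])/2;d=B-F;print(np.linalg.norm(d),np.degrees(np.arctan2(d[1],d[0])),np.linalg.norm(c[0]-c[1]))
u=d/np.linalg.norm(d);print("center",(F+B)/2-u*8.5)
far=[(S,np.array([120,52])/4+[285,190]),(D,np.array([140,65])/4+[270,190])]
near=[(S,np.array([484,259])/4+[285,190]),(D,np.array([325,362])/4+[270,190])]
for L in(far,near):
    r=least_squares(lambda X:np.concatenate([proj(q,X)[0]-uv for q,uv in L]),[700,-100,144]);print(r.x.round(1),r.fun.round(2))
    for q,uv in L: print(ray(q,uv,144).round(1))
E
```

```text
[[451.9  63.2  64. ]
 [447.5  10.   64. ]
 [547.6   4.4  64. ]
 [550.4  58.2  64. ]]
99.47707608235133 -3.03849142571358 53.285197070539176
center [490.84599562  34.41278058  64.        ]
[ 628.  -121.8  137.7] [ 0.1  -0.45 -0.21  0.36]
[[ 619.2 -126.5  144. ]]
[[ 624.1 -131.   144. ]]
[ 599.2 -362.1  138. ] [ 0.1  -0.7  -0.25  0.45]
[[ 590.4 -364.3  144. ]]
[[ 595.7 -367.5  144. ]]
```

>>> send_rows(
  plan="0 -40 -10 0 95;0 -40 -10 0 95;0 0 0 0.149 95;0 0 0 0.149 95;0 0 0 0.149 95;0 0 0 0.149 95;0 0 0 0.149 95;0 0 0 0.149 95",
)

```text
t: 1.85
eef_pos: [541.5, 0.1, 198.2]
tcp_rot: [3.141, -0.0, 0.666]
ft_force: [0.0, 0.7, -0.8]
opening: 0.998
```

>>> send_rows(
  plan="0 0 0 0.149 95;0 0 0 0.149 95;0 0 0 0.149 95;0 0 0 0.149 95;0 0 0 0.149 95;0 0 0 0.05 95",
)

```text
t: 2.45
eef_pos: [541.5, 0.1, 198.7]
tcp_rot: [-3.142, -0.001, -0.139]
ft_force: [-0.7, 0.1, -0.6]
opening: 0.997
```

>>> send_rows(
  plan="3 49 0 0 95;3 49 0 0 95;3 49 0 0 95;3 49 0 0 95;2 40 0 0 95;0 0 0 0 95",
)

```text
t: 3.05
eef_pos: [522.4, -242.5, 199.1]
tcp_rot: [3.141, -0.003, -0.137]
ft_force: [0.3, 0.7, -0.4]
opening: 1.001
```

```bash
python3 - <<'E'
from h import *
p=eyes.read_camera("wrist");save(p,"w1.png");print(env.state()["eef_pos"],env.state()["tcp_rot"],env.state()["t"])
m=[607,-247]
th=-.12
print(proj(p,[[621,-128,144],[607,-247,144],[593,-366,144]]))
E
```

```text
[ 522.42824694 -240.59716446  199.11452313] [-3.14132328e+00 -2.98973716e-03 -1.36053436e-01] 3.1
[[ 93.04964688  97.51233271]
 [246.450002    94.40867727]
 [400.6867105   91.2881004 ]]
```

View pics/w1.png

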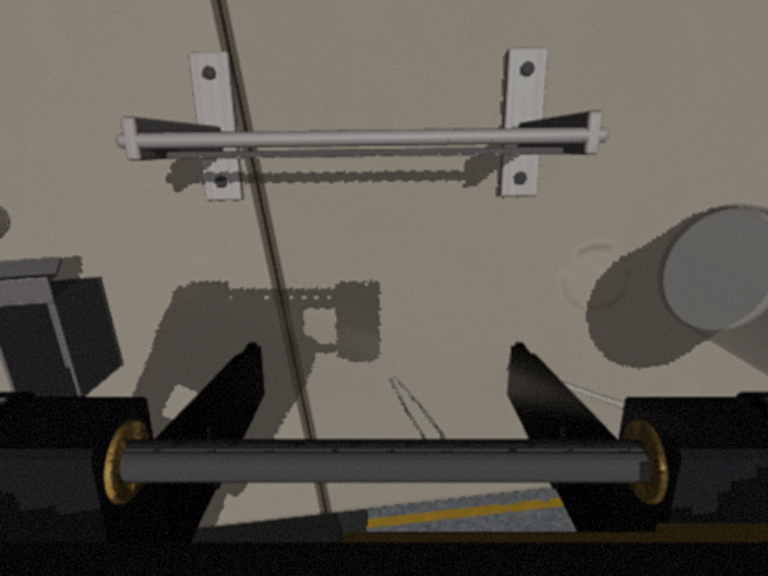

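```bash
python3 - <<'E'
from h import *
p=eyes.read_camera("wrist")
g=cv2.cvtColor(p["image"],cv2.COLOR_RGB2GRAY).astype(float)
pts=[]
for c in range(170,335,10):
    col=g[80:101,c-2:c+3].mean(1); w=np.clip(col-150,0,None)
    if c in(170,250,330):print(c,col.round())
    r=80+(w*np.arange(21)).sum()/w.sum(); pts.append((c,r))
pts=np.array(pts);k=np.polyfit(pts[:,0],pts[:,1],1);print(k,(pts[:,1]-np.polyval(k,pts[:,0])).round(1))
W=ray(p,np.c_[[87,396],np.polyval(k,[87,396])],140);print(W)
a,b=W;d=a-b;print(np.linalg.norm(d),"yaw",np.arctan2(-d[0],d[1]),"mid",(a+b)/2)
im=p["image"][60:130,60:420,::-1];cv2.imwrite("pics/w1c.png",cv2.resize(im,None,fx=2.2,fy=2.2))
E
```

```text
170 [112. 110. 109. 104. 103. 103.  99.  94. 111. 130. 140. 145. 148. 138.
 122. 111.  91.  57.  56.  58.  65.]
250 [126. 128. 124. 126. 126. 127. 106. 109. 128. 141. 150. 154. 140. 123.
 110.  89.  67. 112. 116.  86.  75.]
330 [127. 126. 128. 128. 129. 107. 109. 128. 143. 150. 151. 137. 122. 111.
  91.  62.  63.  66.  69.  78.  80.]
[nan nan] [nan nan nan nan nan nan nan nan nan nan nan nan nan nan nan nan nan]
[[nan nan nan]
 [nan nan nan]]
nan yaw nan mid [nan nan nan]<stdin>:8: RuntimeWarning: invalid value encountered in scalar divide
```

View pics/w1c.png

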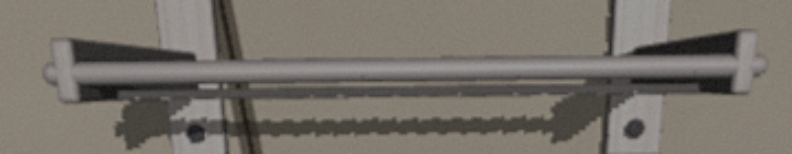

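```bash
python3 - <<'E'
from h import *
p=eyes.read_camera("wrist")
f=lambda c:91-.0106*(c-250)
W=ray(p,[(88.6,f(88.6)),(398.6,f(398.6))],140);print(W)
a,b=W;d=a-b;print(np.linalg.norm(d),"yaw",np.arctan2(-d[0],d[1]),"mid",(a+b)/2, env.state()["eef_pos"],env.state()["tcp_rot"])
E
```

```text
[[ 625.19131817 -119.75805411  140.        ]
 [ 594.87030983 -362.25973699  140.        ]]
244.3899133483752 yaw -0.12438868621389566 mid [ 610.030814   -241.00889555  140.        ] [ 522.79116251 -237.95231702  199.27851301] [-3.14090506e+00 -2.83287014e-03 -1.33197830e-01]
```

```bash
python3 - <<'E'
from h import *
p=eyes.read_camera("wrist")
g=cv2.cvtColor(p["image"],cv2.COLOR_RGB2GRAY).astype(float)
for c in (170,250,330): print(c,g[80:101,c-4:c+5].mean(1).round())
print(env.state()["t"],env.state()["eef_pos"],env.state()["tcp_rot"])
print(p["extrinsics"][:3,3])
cv2.imwrite("pics/w2c.png",cv2.resize(p["image"][60:130,60:420,::-1],None,fx=2.2,fy=2.2))
print(ray(p,[(88.6,f:=92.7),(398.6,89.4)],140))
print(ray(p,[(88.6,f:=92.7),(398.6,89.4)],144))
E
```

```text
170 [ 82.  83.  77.  74.  75.  73.  69.  91. 119. 132. 141. 147. 146. 133.
 120. 105.  83.  56.  57.  54.  66.]
250 [127. 126. 127. 126. 127. 127. 106. 110. 128. 141. 150. 153. 138. 123.
 109.  87.  67. 112. 117.  87.  74.]
330 [127. 128. 127. 130. 128. 106. 105. 124. 138. 150. 153. 139. 125. 114.
  95.  63.  80.  86.  69.  74.  80.]
3.25 [ 522.99466192 -237.33353498  199.40322796] [-3.14098095e+00 -2.97716928e-03 -1.32008988e-01]
[ 605.08988524 -250.23561642  407.34451856]
[[ 625.22542599 -118.51065546  140.        ]
 [ 595.25112086 -361.15189757  140.        ]]
[[ 624.92415868 -120.48152004  144.        ]
 [ 595.39832813 -359.49237177  144.        ]]
```

View pics/w2c.png

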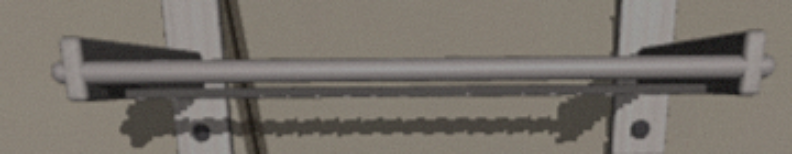

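>>> send_rows(
  plan="-13 -49 0 0 95;-13 -49 0 0 95;-13 -49 0 0 95;-13 -49 0 0 95;-13 -49 0 0 95;0 -10 0 -0.07 95;0 0 0 0 95",
)

```text
t: 3.95
eef_pos: [489.9, 29.9, 200.1]
tcp_rot: [-3.141, -0.005, -0.049]
ft_force: [-0.3, 0.7, -0.3]
opening: 0.998
```

```bash
python3 - <<'E'
from h import *
p=eyes.read_camera("wrist");save(p,"w3.png");s=env.state();print(s["eef_pos"],s["tcp_rot"],s["t"])
print([(b["bbox"],b["confidence"]) for b in boxes_of("bin_center",p)])
c,a=np.cos(-.053),np.sin(-.053)
P=[[490.8+c*x-a*y,34.4+a*x+c*y,64] for x,y in[(-42,27),(-42,-27),(59,-27),(59,27)]]
print(proj(p,P)*1.5)
E
```

```text
[489.80315277  29.27563058 200.08560842] [-3.14044061 -0.00512332 -0.05232872] 4.0
[]
[[342.2774457  316.67578938]
 [413.81419106 316.97067322]
 [416.85843951 179.91502873]
 [339.08208447 179.60382675]]
```

View pics/w3.png

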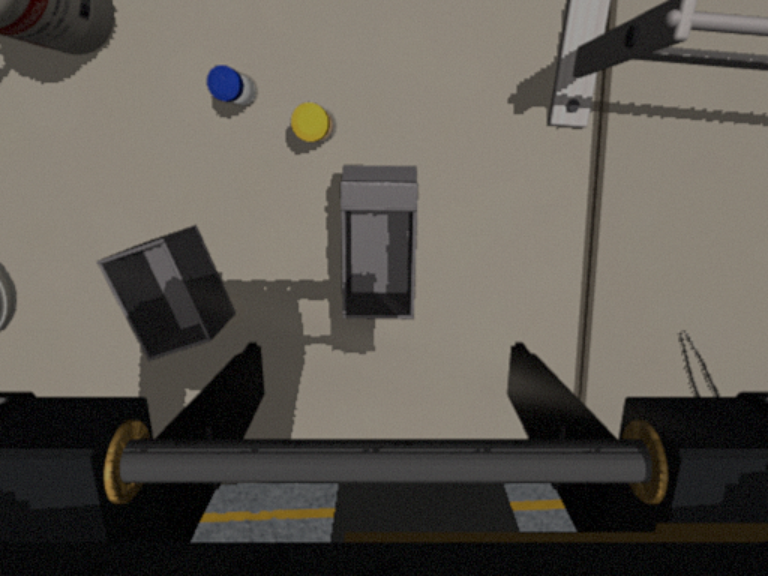

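>>> send_rows(
  plan="1 -5 40 0 95;0 0 45 0 95;0 0 45 0 95;0 0 30 0 95;0 0 8 0 95;0 0 0 0 95",
)

```text
t: 4.65
eef_pos: [495.5, 28.5, 28.6]
tcp_rot: [-3.141, -0.012, -0.068]
ft_force: [-0.5, -0.1, 0.6]
opening: 1.0
```

>>> send_rows(
  plan="-5 -5.5 -1 -0.012 95;0 0 0 0 95",
)

```text
t: 4.85
eef_pos: [491.6, 33.9, 31.7]
tcp_rot: [-3.141, -0.014, -0.058]
ft_force: [0.0, 0.3, 0.0]
opening: 1.0
```

>>> send_rows(
  plan="0 0 2 0 50;0 0 0 0 40;0 0 0 0 40;0 0 0 0 40;0 0 0 0 40;0 0 0 0 40",
)

```text
t: 5.45
eef_pos: [493.5, 34.1, 33.1]
tcp_rot: [-3.141, -0.021, -0.057]
ft_force: [-0.5, -0.6, 0.2]
opening: 0.55
```

>>> send_rows(
  plan="0 0 0 0 40;0 0 0 0 40;0 0 -30 0 40;0 0 -45 0 40;0 0 -45 0 40;0 0 -45 0 40;0 0 -20 0 40;0 0 0 0 40",
)

```text
t: 6.25
eef_pos: [488.8, 34.2, 224.1]
tcp_rot: [-3.141, -0.017, -0.057]
ft_force: [0.1, 0.5, -1.0]
opening: 0.423
```

```bash
python3 - <<'E'
from h import *
p=eyes.read_camera("wrist");save(p,"w4.png",1.2);q=eyes.read_camera("side");save(q,"s4.png");s=env.state();print(s["eef_pos"],s["tcp_rot"],s["t"])
E
```

```text
[487.8056153   34.25581112 221.38845936] [-3.14135295 -0.0125873  -0.05755303] 6.35
```

View pics/s4.png

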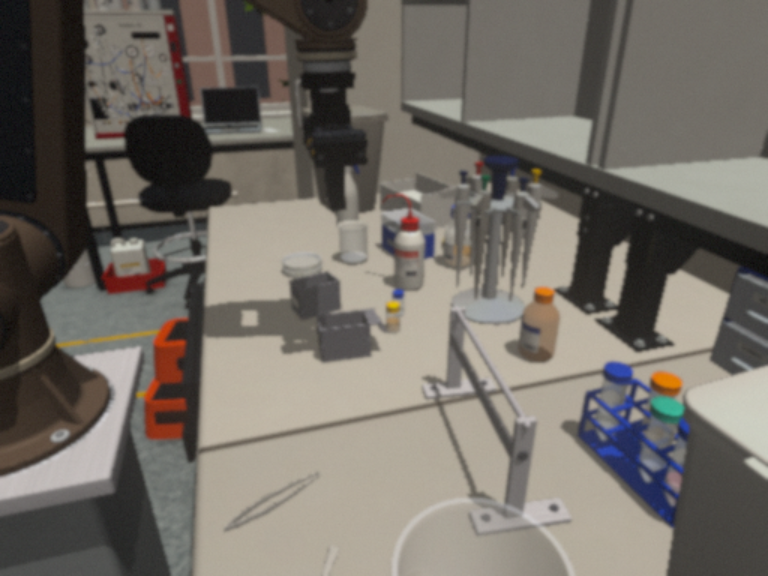

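View pics/w4.png

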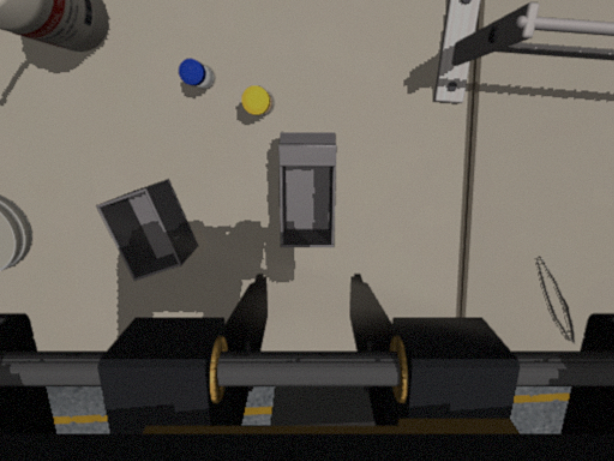

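>>> send_rows(
  plan="0 0 0 0 80;0 0 20 0 80;0 0 40 0 80;0 0 30 0 80;0 0 0 0 80;0 0 0 0 80",
)

```text
t: 6.95
eef_pos: [485.7, 34.3, 122.2]
tcp_rot: [-3.141, -0.001, -0.058]
ft_force: [0.4, 0.8, 0.6]
opening: 0.826
```

>>> send_rows(
  plan="2 0 40 0 80;2 0 35 0 80;0 0 13 0 80;0 0 0 0 80",
)

```text
t: 7.35
eef_pos: [493.4, 33.9, 35.6]
tcp_rot: [-3.141, -0.008, -0.058]
ft_force: [-0.4, -0.8, -0.5]
opening: 0.843
```

>>> send_rows(
  plan="-3 0 4 0 80;-1 0 2 0 40;0 0 0 0 40;0 0 0 0 40;0 0 0 0 40;0 0 0 0 40;0 0 0 0 40",
)

```text
t: 8.05
eef_pos: [491.7, 34.1, 34.1]
tcp_rot: [-3.141, -0.015, -0.057]
ft_force: [-0.2, -0.4, 0.0]
opening: 0.434
```

```bash
python3 - <<'E'
from h import *
p=eyes.read_camera("wrist");save(p,"w5.png",1.2);q=eyes.read_camera("side");cv2.imwrite("pics/s5.png",cv2.resize(q["image"][100:280,150:350,::-1],None,fx=3.5,fy=3.2));s=env.state();print(s["eef_pos"],s["tcp_rot"],s["t"],s["opening"])
E
```

```text
[491.68458064  34.10160759  34.01956897] [-3.14135451 -0.01482719 -0.05749992] 8.15 0.42240079869052605
```

View pics/s5.png

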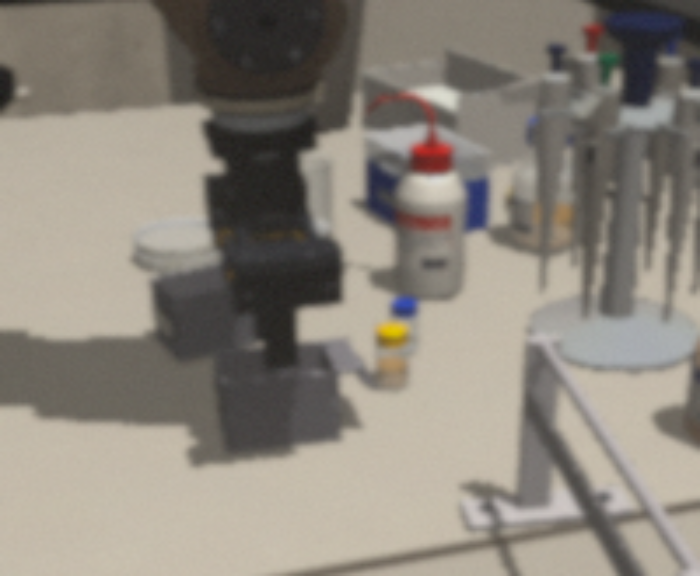

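View pics/w5.png

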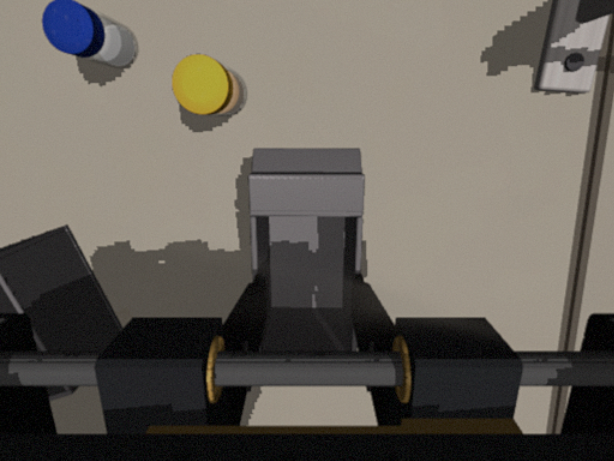

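```bash
python3 - <<'E'
from h import *
from scipy.spatial.transform import Rotation as R
p=eyes.read_camera("wrist");q=eyes.read_camera("side");s=env.state()
T=np.array(s["eef_pos"]);M=R.from_euler("xyz",s["tcp_rot"]).as_matrix()
def tp(*v):return T+M@np.array(v)
o=s["opening"]*95.1/2
print(s["opening"],o)
for pic,n,sc in((p,"w6.png",1.5),(q,"s6.png",4)):
    im=cv2.resize(pic["image"][:,:,::-1],None,fx=sc,fy=sc)
    P=[tp(0,0,0),tp(0,o,0),tp(0,-o,0),tp(0,o,-19),tp(0,-o,-19),tp(0,o,-59),tp(0,-o,-59)]
    for i,(u,v) in enumerate(proj(pic,P)*sc): cv2.circle(im,(int(u),int(v)),3,[(0,0,255),(0,255,0),(255,0,0),(0,255,0),(255,0,0),(0,255,0),(255,0,0)][i],-1)
    c,a=np.cos(-.053),np.sin(-.053)
    for z in(0,64):
        W=[[490.8+c*x-a*y,34.4+a*x+c*y,z] for x,y in[(-42,27),(-42,-27),(42,-27),(42,27)]]
        cv2.polylines(im,[(proj(pic,W)*sc).astype(int)],True,(0,255,255),1)
    if sc==4: im=im[560:1000,700:1200]
    cv2.imwrite("pics/"+n,im)
E
```

```text
0.4207701390668533 20.007620112628874
```

View pics/s6.png

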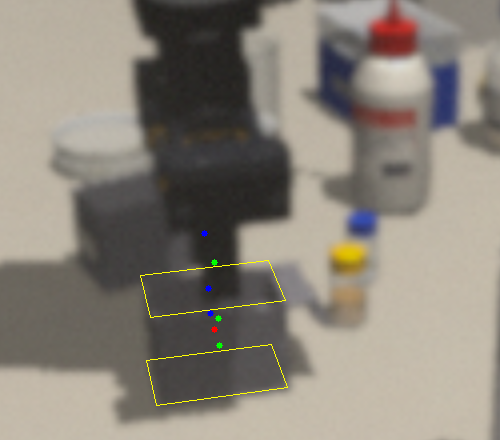

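View pics/w6.png

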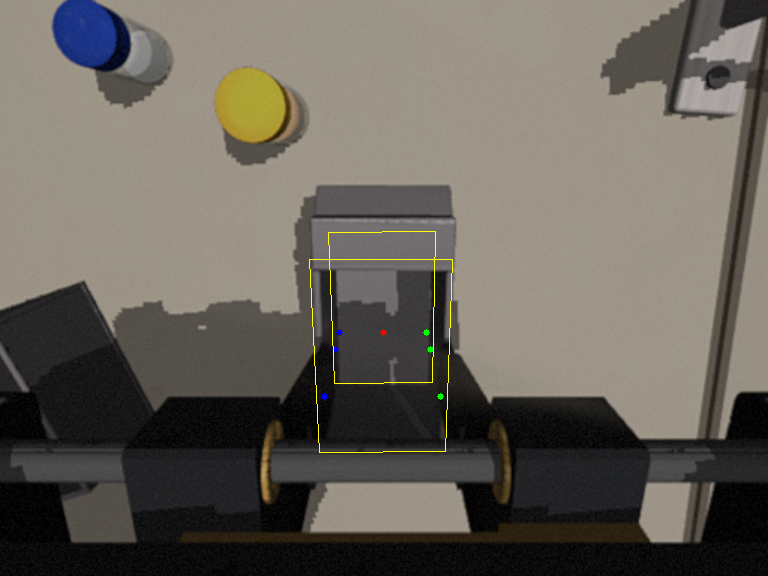

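```bash
python3 - <<'E'
from h import *
p=eyes.read_camera("wrist")
im=p["image"][170:340,160:350,::-1].astype(float);im=255*(im/255)**.5
cv2.imwrite("pics/w7.png",cv2.resize(im.clip(0,255).astype(np.uint8),None,fx=4,fy=3.5,interpolation=cv2.INTER_NEAREST))
E
```

```text
(no output)
```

View pics/w7.png

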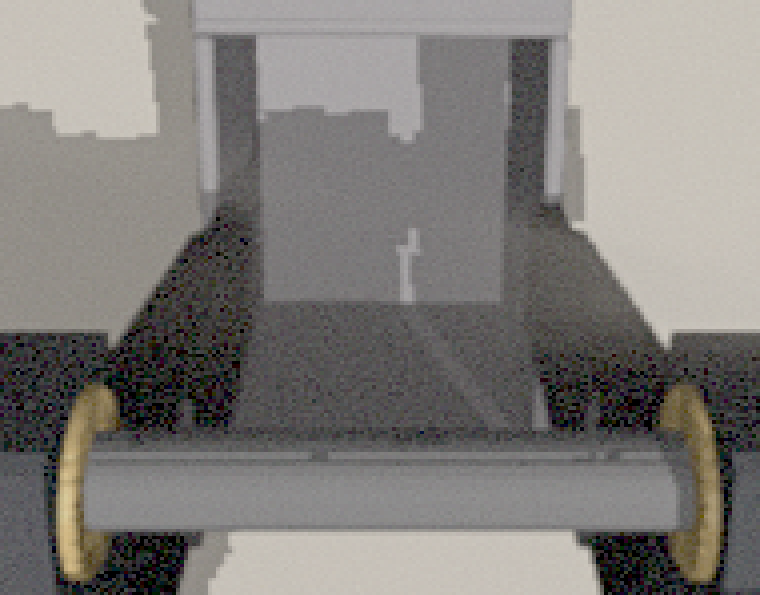

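>>> send_rows(
  plan="0 0 0 0 20;0 0 0 0 20;0 0 0 0 20;0 0 0 0 20",
)

```text
t: 8.7
eef_pos: [491.5, 34.1, 33.7]
tcp_rot: [-3.141, -0.014, -0.057]
ft_force: [-0.7, 0.3, -0.4]
opening: 0.219
```

```bash
python3 - <<'E'
from h import *
p=eyes.read_camera("wrist")
im=p["image"][150:340,130:380,::-1].astype(float);im=255*(im/255)**.5
cv2.imwrite("pics/w8.png",cv2.resize(im.clip(0,255).astype(np.uint8),None,fx=3,fy=3,interpolation=cv2.INTER_NEAREST))
q=eyes.read_camera("side")
im=q["image"][130:260,170:300,::-1].astype(float);im=255*(im/255)**.6
cv2.imwrite("pics/s8.png",cv2.resize(im.clip(0,255).astype(np.uint8),None,fx=4.5,fy=4.5))
E
```

```text
(no output)
```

View pics/w8.png

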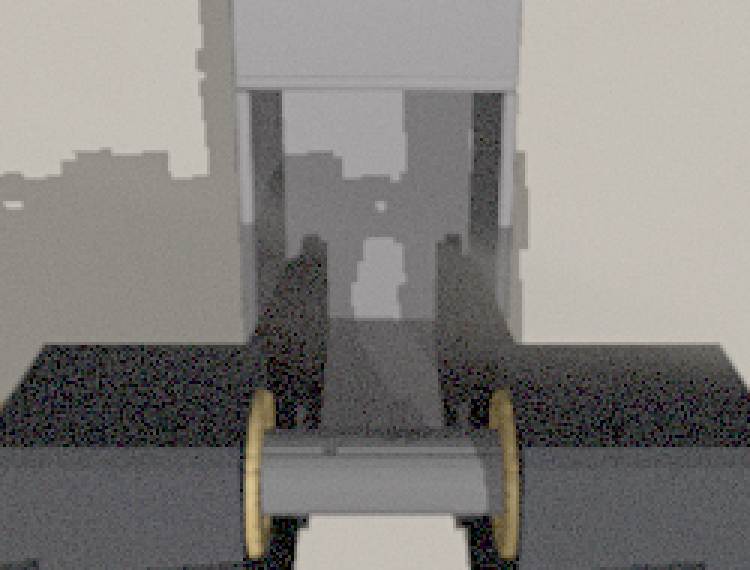

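View pics/s8.png

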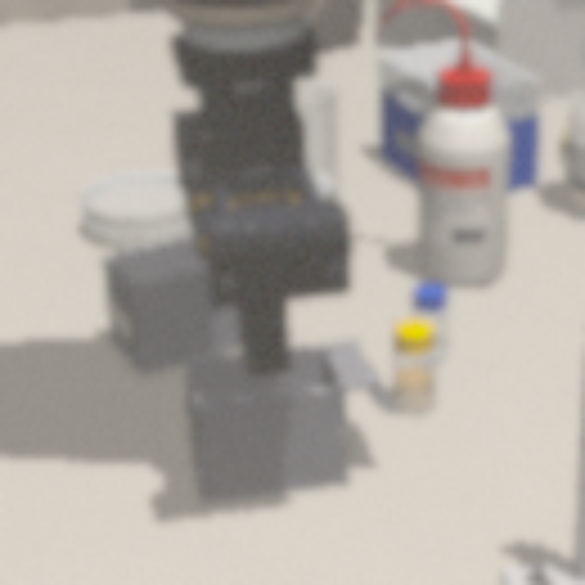

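```bash
python3 - <<'E'
from h import *
q=eyes.read_camera("side");p=eyes.read_camera("wrist");s=env.state();print(s["eef_pos"],s["t"])
for z in(34,44,54,64,74,84,112): print(z,((proj(q,[[491,24,z]])[0]-[170,130])*4.5).round(), ((proj(p,[[501,24,z]])[0]-[130,150])*3).round(),((proj(p,[[501,44,z]])[0]-[130,150])*3).round())
E
```

```text
[491.5250711   34.10627277  33.73263282] 8.9
34 [267. 424.] [418. 174.] [330. 179.]
44 [266. 409.] [420. 189.] [328. 194.]
54 [266. 393.] [422. 205.] [325. 210.]
64 [265. 378.] [424. 223.] [323. 228.]
74 [264. 362.] [426. 243.] [320. 248.]
84 [263. 346.] [428. 264.] [316. 270.]
112 [261. 300.] [437. 341.] [304. 348.]
```

>>> send_rows(
  plan="0 0 -15 0 80;0 0 0 0 80;0 0 0 0 80;0 0 0 0 80;0 0 0 0 80;0 0 0 0 80;0 0 0 0 80",
)

```text
t: 9.6
eef_pos: [490.6, 34.1, 47.3]
tcp_rot: [-3.141, -0.012, -0.058]
ft_force: [-0.5, 0.6, -0.4]
opening: 0.742
```

```bash
python3 - <<'E'
from h import *
p=eyes.read_camera("wrist");s=env.state();print(s["eef_pos"],s["tcp_rot"],s["t"],s["opening"])
im=p["image"][150:340,110:400,::-1].astype(float);im=255*(im/255)**.5
cv2.imwrite("pics/w9.png",cv2.resize(im.clip(0,255).astype(np.uint8),None,fx=2.7,fy=2.7,interpolation=cv2.INTER_NEAREST))
E
```

```text
[490.59311663  34.10405348  47.29208724] [-3.1413275  -0.01217354 -0.05765922] 9.65 0.7810617146636033
```

View pics/w9.png

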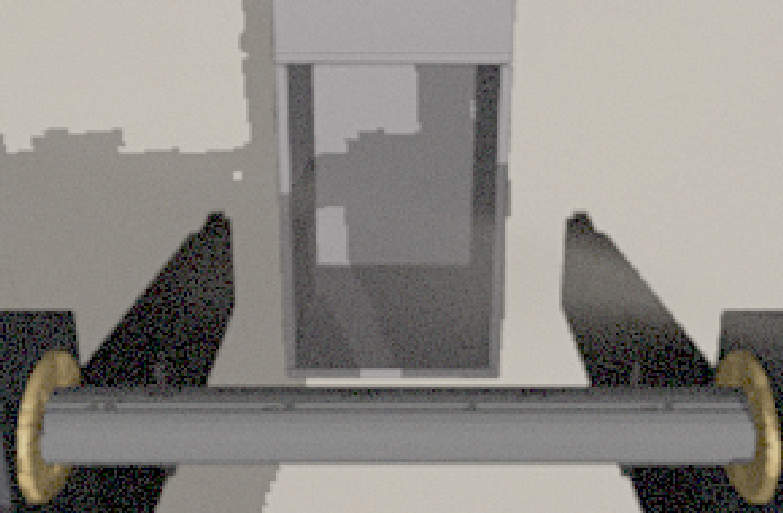

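>>> send_rows(
  plan="0 0 15 0 80;0 0 10 0 80;0 0 8 0 80;0 0 0 0 80",
)

```text
t: 10.05
eef_pos: [491.3, 34.1, 12.9]
tcp_rot: [-3.141, -0.013, -0.058]
ft_force: [0.3, -0.2, 0.3]
opening: 0.843
```

```bash
python3 - <<'E'
from h import *
p=eyes.read_camera("wrist");s=env.state();print(s["eef_pos"],s["tcp_rot"],s["t"],s["opening"],s["ft_force"])
im=p["image"][150:340,110:400,::-1].astype(float);im=255*(im/255)**.5
cv2.imwrite("pics/w10.png",cv2.resize(im.clip(0,255).astype(np.uint8),None,fx=2.7,fy=2.7,interpolation=cv2.INTER_NEAREST))
q=eyes.read_camera("side")
im=q["image"][130:260,170:300,::-1].astype(float);im=255*(im/255)**.6
cv2.imwrite("pics/s10.png",cv2.resize(im.clip(0,255).astype(np.uint8),None,fx=4.5,fy=4.5))
E
```

```text
[491.4880071   34.06697344  13.35272622] [-3.14135047 -0.01318867 -0.05762067] 10.1 0.8421427497119023 [-0.06068621  0.66501271  0.58980935]
```

View pics/w10.png

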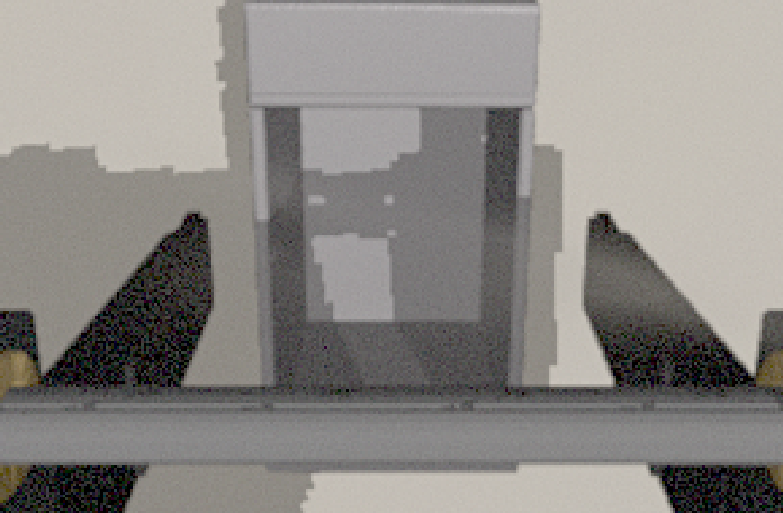

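View pics/s10.png

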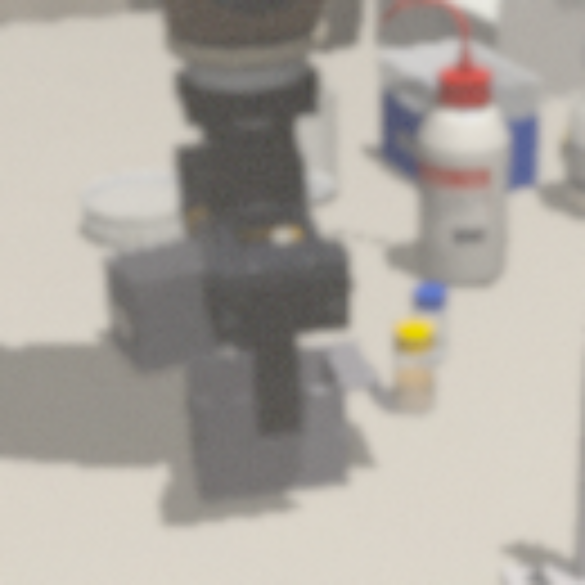

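>>> send_rows(
  plan="0 0 6 0 80;0 0 4 0 80;0 0 2 0 40",
)

```text
t: 10.45
eef_pos: [492.5, 34.1, 1.9]
tcp_rot: [-3.141, -0.016, -0.058]
ft_force: [-0.4, -0.2, 0.1]
opening: 0.796
```

>>> send_rows(
  plan="-1 0 0 0 40;0 0 0 0 40;0 0 0 0 40;0 0 0 0 40;0 0 0 0 40;0 0 0 0 40",
)

```text
t: 11.05
eef_pos: [491.3, 34.2, 1.8]
tcp_rot: [-3.141, -0.015, -0.058]
ft_force: [-0.2, -0.3, -2.0]
opening: 0.563
```

>>> send_rows(
  plan="0 0 0 0 40;0 0 0 0 40;0 0 -10 0 40;0 0 -20 0 40;0 0 -40 0 40;0 0 -40 0 40;0 0 -40 0 40;0 0 -20 0 40",
)

```text
t: 11.85
eef_pos: [486.5, 34.3, 178.5]
tcp_rot: [-3.141, -0.009, -0.058]
ft_force: [1.3, -0.4, -2.0]
opening: 0.565
```

```bash
python3 - <<'E'
from h import *
p=eyes.read_camera("wrist");s=env.state();print(s["eef_pos"],s["tcp_rot"],s["t"],s["opening"],s["ft_force"])
save(p,"w11.png",1.2);q=eyes.read_camera("side");save(q,"s11.png")
E
```

```text
[487.40058355  34.30336897 180.58919892] [-3.1413341  -0.01228672 -0.05756703] 11.9 0.5643384477723495 [ 1.22345548 -0.25102788  1.95207913]
```

View pics/w11.png

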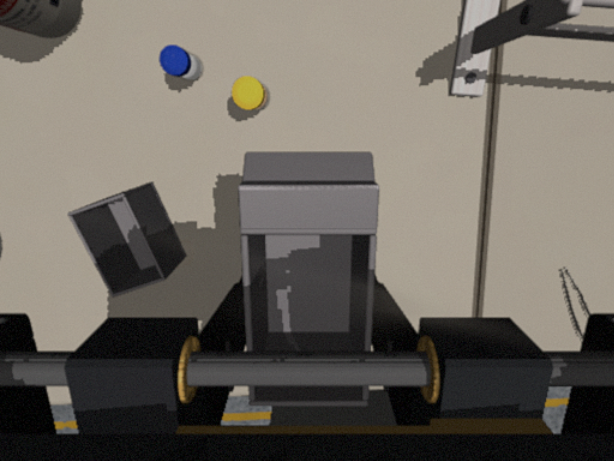

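View pics/s11.png

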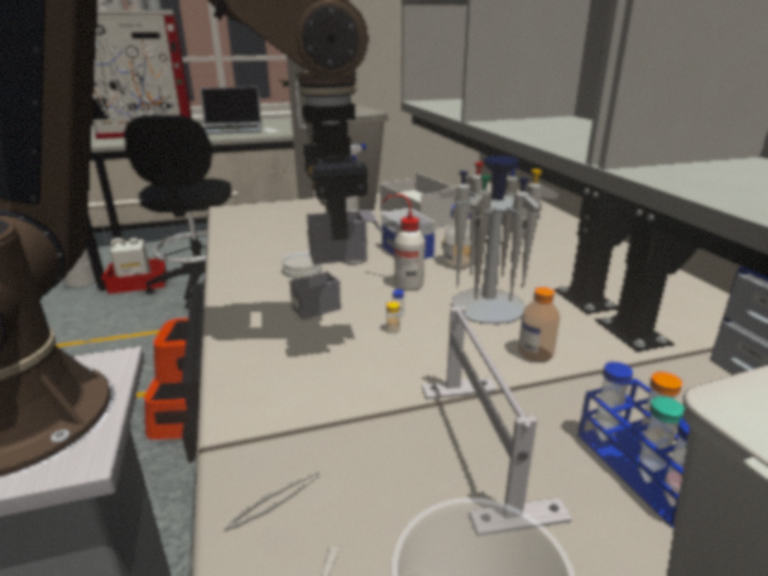

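>>> send_rows(
  plan="11 48 0 0 40;11 48 0 0 40;11 48 0 0 40;11 48 0 0 40;11 48 0 0 40;4 20 0 0.06 40;0 0 0 0 40",
)

```text
t: 12.65
eef_pos: [529.3, -235.3, 172.8]
tcp_rot: [-3.138, -0.004, -0.115]
ft_force: [0.1, 0.7, -1.5]
opening: 0.565
```

>>> send_rows(
  plan="0 0 25 0.008 40;0 0 8 0 40;0 0 0 0 40",
)

```text
t: 12.95
eef_pos: [527.9, -233.6, 136.8]
tcp_rot: [-3.136, -0.001, -0.121]
ft_force: [0.8, -0.2, -1.5]
opening: 0.566
```

```bash
python3 - <<'E'
from h import *
p=eyes.read_camera("wrist");s=env.state();print(s["eef_pos"],s["tcp_rot"],s["t"],s["opening"],s["ft_force"])
save(p,"w12.png",1.5);q=eyes.read_camera("side");cv2.imwrite("pics/s12.png",cv2.resize(q["image"][100:370,200:400,::-1],None,fx=2.2,fy=2.2))
E
```

```text
[ 527.98868956 -233.52371009  137.27083409] [-3.13583795e+00 -1.00099751e-03 -1.20986571e-01] 13.0 0.5660657349404001 [-0.12208366  0.43991896 -1.87675342]
```

View pics/w12.png

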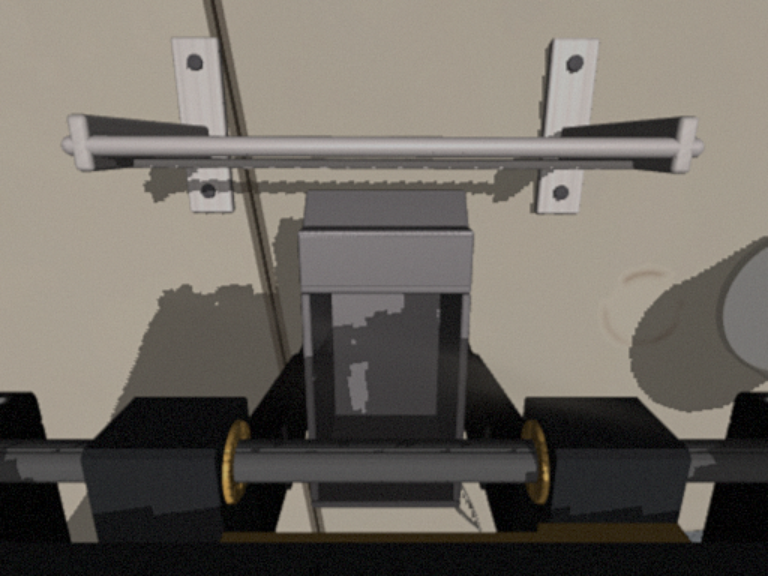

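View pics/s12.png

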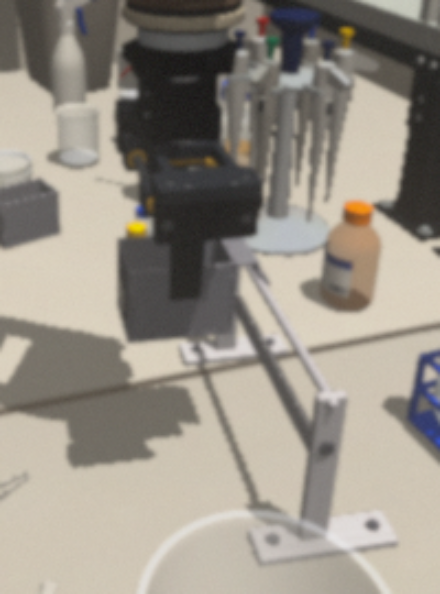

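>>> send_rows(
  plan="20 0 0 0 40;10 0 0 0 40;0 0 0 0 40",
)

```text
t: 13.35
eef_pos: [559.8, -236.4, 140.7]
tcp_rot: [-3.138, -0.005, -0.118]
ft_force: [-0.9, 1.2, -1.8]
opening: 0.567
```

>>> send_rows(
  plan="0 0 6 0 40;3 0 0 0 40;3 0 0 0 40;3 0 0 0 40",
)

```text
t: 13.75
eef_pos: [566.1, -236.4, 134.7]
tcp_rot: [-3.137, -0.0, -0.117]
ft_force: [-15.7, 0.3, 6.7]
opening: 0.563
```

>>> send_rows(
  plan="5 0 0 0 40;5 0 0 0 40;5 0 0 0 40",
)

```text
t: 14.05
eef_pos: [571.8, -236.6, 134.8]
tcp_rot: [-3.134, 0.021, -0.118]
ft_force: [-16.4, 2.0, 10.6]
opening: 0.566
```

>>> send_rows(
  plan="5 0 0 0 40;5 0 0 0 40;6 0 0 0 40;6 0 0 0 40",
)

```text
t: 14.45
eef_pos: [582.2, -237.7, 136.4]
tcp_rot: [-3.131, 0.047, -0.118]
ft_force: [-15.3, 2.0, 13.4]
opening: 0.57
```

```bash
python3 - <<'E'
from h import *
s=env.state();print(s["eef_pos"],s["tcp_rot"],s["t"],s["opening"],s["ft_force"])
q=eyes.read_camera("side");cv2.imwrite("pics/s13.png",cv2.resize(q["image"][150:280,220:350,::-1],None,fx=4.5,fy=4.5))
E
```

```text
[ 582.16654466 -237.70227542  136.39270206] [-3.13088746  0.04742296 -0.11826171] 14.45 0.5699377275225385 [-15.26028011   1.964643    13.36004402]
```

View pics/s13.png

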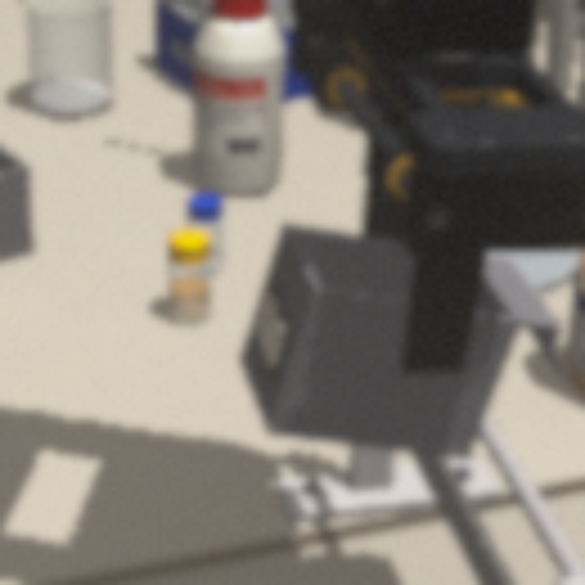

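```bash
cat > fit.py <<'E'
from h import *
from scipy.optimize import least_squares
TH=-.123;RM=np.array([610.5,-242.5,140.])
RX=np.array([np.cos(TH),np.sin(TH),0]);RY=np.array([-RX[1],RX[0],0]);RZ=np.array([0,0,1.])
def binpt(x,z,t,ymid,L):
    # rail-frame bin centre x,z, front-up tilt t ; L local points
    L=np.atleast_2d(L);X=x+L[:,0]*np.cos(t)+L[:,2]*np.sin(t);Z=z-L[:,0]*np.sin(t)+L[:,2]*np.cos(t)
    return RM+np.outer(X,RX)+np.outer(ymid+L[:,1],RY)+np.outer(Z,RZ)
def fit(q,ymid,L,uv,x0=(-50,20,.3)):
    r=least_squares(lambda v:(proj(q,binpt(v[0],v[1],v[2],ymid,L))-uv).ravel(),x0,x_scale=[10,10,.1])
    x,z,t=r.x
    print("bin centre rail x,z",r.x[:2].round(1),"tilt deg",np.degrees(t).round(1),"res",r.fun.round(1))
    print("seat",x+52*np.cos(t)+25*np.sin(t),z-52*np.sin(t)+25*np.cos(t))
    return r.x
E
python3 - <<'E'
from fit import *
q=eyes.read_camera("side")
e=np.array(env.state()["eef_pos"])-RM;print("tcp rail",e@RX,e@RY,e[2],env.state()["tcp_rot"])
uv=np.array([(268,425),(440,455),(318,280)])/4.5+[220,150]
L=[(-42,-27,-32),(42,-27,-32),(-42,-27,32)]
fit(q,e@RY,L,uv)
E
```

```text
tcp rail -28.08136717523459 1.2628187548330954 -3.6171149003905327 [-3.13107459  0.04630764 -0.11817016]
bin centre rail x,z [-40.4  29.1] tilt deg 19.6 res [-2.5 -0.7  2.8  1.6 -0.1 -0.6]
seat 16.980548487904187 35.2471423025348
```

>>> send_rows(
  plan="6 0 0 0 40;6 0 0 0 40;-5 0 -5 0 40;-20 0 -10 0 40;-15 0 -20 0 40;0 0 -10 0 40;0 0 0 0 40",
)

```text
t: 15.25
eef_pos: [551.5, -234.9, 186.5]
tcp_rot: [-3.13, 0.056, -0.119]
ft_force: [0.3, -0.7, -2.0]
opening: 0.567
```

```bash
python3 - <<'E'
from fit import *
s=env.state();print(s["eef_pos"],s["tcp_rot"],s["t"],s["opening"],s["ft_force"])
e=np.array(s["eef_pos"])-RM;print("tcp rail",e@RX,e@RY,e[2])
q=eyes.read_camera("side");cv2.imwrite("pics/s14.png",cv2.resize(q["image"][130:260,200:350,::-1],None,fx=4.5,fy=4.5))
p=eyes.read_camera("wrist");save(p,"w14.png",1.5)
E
```

```text
[ 551.51541711 -234.8885607   186.54524127] [-3.13017484  0.05563575 -0.11917847] 15.25 0.5671999048839739 [ 0.26364325 -0.73002373 -2.02285579]
tcp rail -59.4728044301664 0.3171113332405232 46.545241268229944
```

View pics/s14.png

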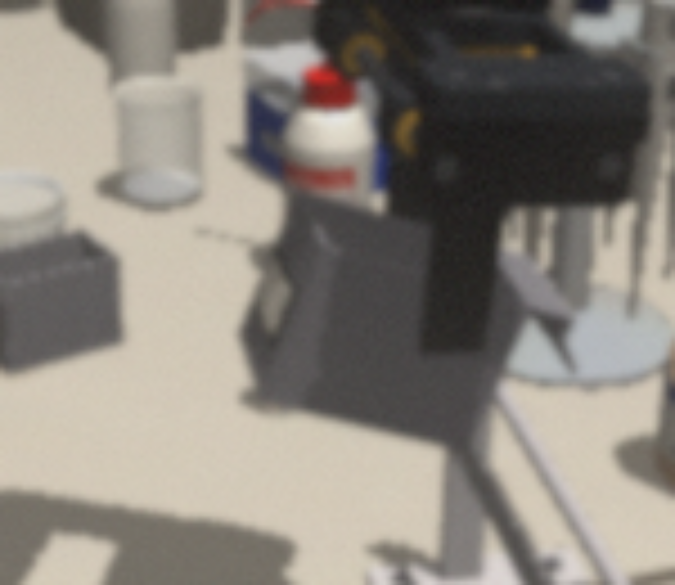

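View pics/w14.png

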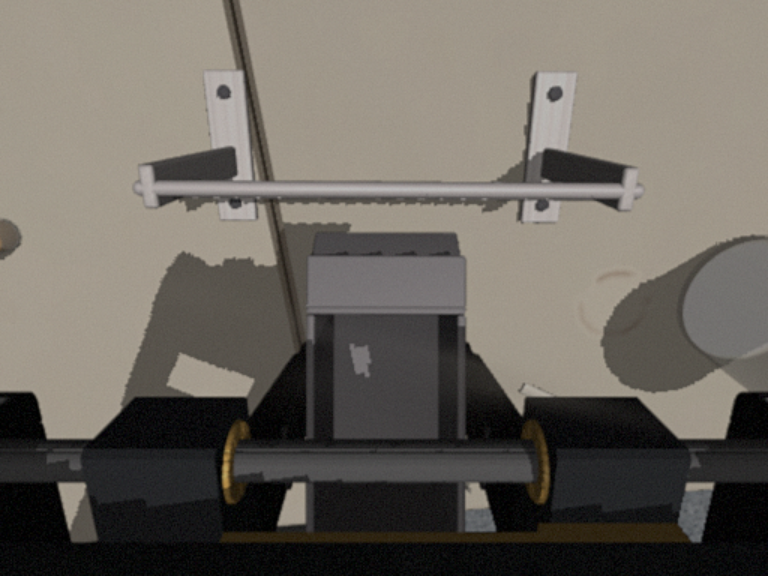

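```bash
python3 - <<'E'
from fit import *
q=eyes.read_camera("side");p=eyes.read_camera("wrist")
e=np.array(env.state()["eef_pos"])-RM;print("tcp rail",e@RX,e@RY,e[2],env.state()["tcp_rot"])
uv=np.array([(265,397),(462,447),(323,235)])/4.5+[200,130]
L=[(-42,-27,-32),(42,-27,-32),(-42,-27,32)]
v=fit(q,e@RY,L,uv,(-65,75,.35))
C=np.array([(x,y,z) for x,z in[(-42,-32),(42,-32),(42,32),(59,32),(-42,32)] for y in(-27,27)])
for pic,n,cr,sc in((q,"s15.png",(130,260,200,350),4.5),(p,"w15.png",(0,384,0,512),1.5)):
    im=cv2.resize(pic["image"][cr[0]:cr[1],cr[2]:cr[3],::-1],None,fx=sc,fy=sc)
    for a in (v,(e@RX-9,e[2]+31,v[2])):
        for u in (proj(pic,binpt(a[0],a[1],a[2],e@RY,C))-[cr[2],cr[0]])*sc: cv2.circle(im,tuple(int(k) for k in u),3,(0,0,255) if a is v else (0,255,0),-1)
    for u in (proj(pic,[RM-120*RY,RM,RM+120*RY])-[cr[2],cr[0]])*sc: cv2.circle(im,tuple(int(k) for k in u),3,(255,0,0),-1)
    cv2.imwrite("pics/"+n,im)
E
```

```text
tcp rail -60.086220484621784 0.7192368323574649 44.28106796750532 [-3.12882658  0.05915639 -0.1187423 ]
bin centre rail x,z [-73.1  82.5] tilt deg 21.2 res [-1.2 -0.6  0.9 -0.1  0.4  0.7]
seat -15.621477758808677 86.98162704399442
```

View pics/s15.png

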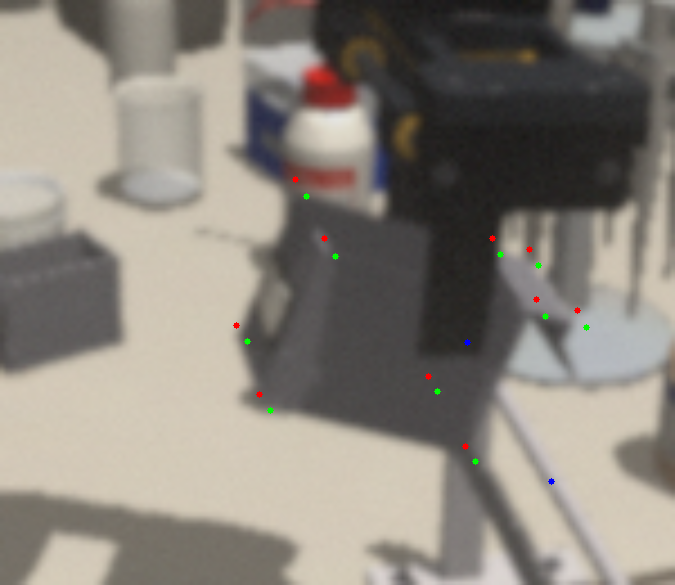

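View pics/w15.png

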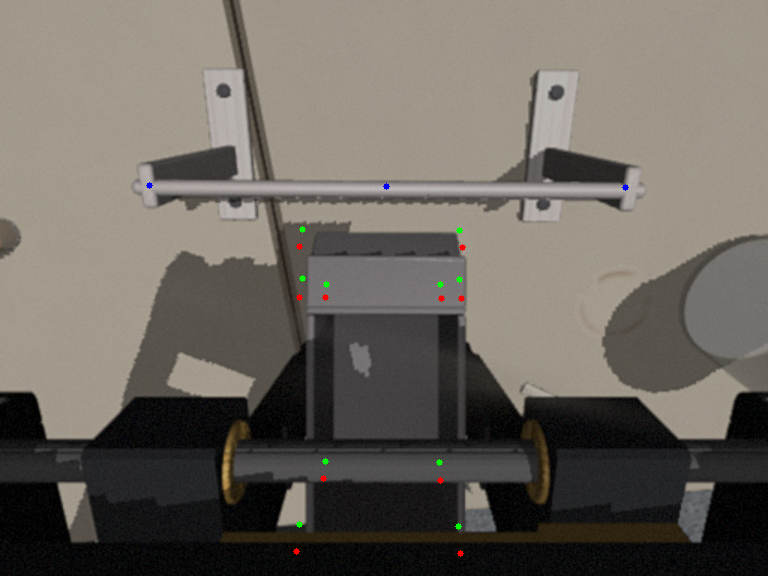

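```bash
cat >> fit.py <<'E'
def fit2(q,uq,Lq,p,up,Lp,x0):
    def f(v):
        return np.r_[(proj(q,binpt(v[0],v[1],v[2],v[3],Lq))-uq).ravel(),(proj(p,binpt(v[0],v[1],v[2],v[3],Lp))-up).ravel()]
    r=least_squares(f,x0,x_scale=[10,10,.1,10]);x,z,t,y=r.x
    print("x,z,tilt,y",x.round(1),z.round(1),np.degrees(t).round(1),y.round(1),"res",r.fun.round(1))
    print("seat",(x+52*np.cos(t)+25*np.sin(t)).round(1),(z-52*np.sin(t)+25*np.cos(t)).round(1))
    return r.x
def tcp():
    s=env.state();e=np.array(s["eef_pos"])-RM;print("tcp rail",(e@RX).round(1),(e@RY).round(1),e[2].round(1),np.round(s["tcp_rot"],3),"t",s["t"],"F",np.round(s["ft_force"],1),"op",round(s["opening"],3));return e@RX,e@RY,e[2]
E
python3 - <<'E'
from fit import *
q=eyes.read_camera("side");p=eyes.read_camera("wrist");tcp()
uq=np.array([(267,400),(464,449),(325,237)])/4.5+[200,130]
Lq=[(-42,-27,-32),(42,-27,-32),(-42,-27,32)]
up=np.array([(309,256),(465,256),(308,311),(465,313)])/1.5
Lp=[(59,27,32),(59,-27,32),(39,27,32),(39,-27,32)]
fit2(q,uq,Lq,p,up,Lp,(-65,75,.35,0))
r=least_squares(lambda v:(proj(p,binpt(v[0],v[1],.37,v[2],Lp))-up).ravel(),(-65,75,0));print(r.x,r.fun.round(1))
E
```

```text
tcp rail -60.2 0.8 44.2 [-3.129  0.06  -0.119] t 15.55 F [-0.2  0.3 -1.9] op 0.568
x,z,tilt,y -76.1 81.6 21.9 -1.2 res [-3.4 -0.3 -1.3  0.9 -1.4  1.3 -1.4 -1.9  1.4 -1.1 -1.2  0.9  1.2  0.5]
seat -18.6 85.4
[-77.79572431  76.48147835  -1.16799855] [ 0.1 -1.  -0.1 -0.2  0.4  0.8 -0.3  0.4]
```

>>> send_rows(
  plan="13 0 0 0 40;12 0 20 0 40;1 0 15 0 40;0 0 10 0 40;0 0 0 0 40",
)

```text
t: 16.05
eef_pos: [575.2, -236.3, 133.6]
tcp_rot: [-3.128, 0.062, -0.118]
ft_force: [0.0, -0.3, -1.4]
opening: 0.566
```

```bash
python3 - <<'E'
from fit import *
tcp();q=eyes.read_camera("side");cv2.imwrite("pics/s16.png",cv2.resize(q["image"][130:270,210:360,::-1],None,fx=4.5,fy=4.2))
p=eyes.read_camera("wrist");save(p,"w16.png",1.5)
E
```

```text
tcp rail -35.8 1.8 -6.4 [-3.128  0.062 -0.118] t 16.05 F [ 0.  -0.3 -1.4] op 0.566
```

View pics/s16.png

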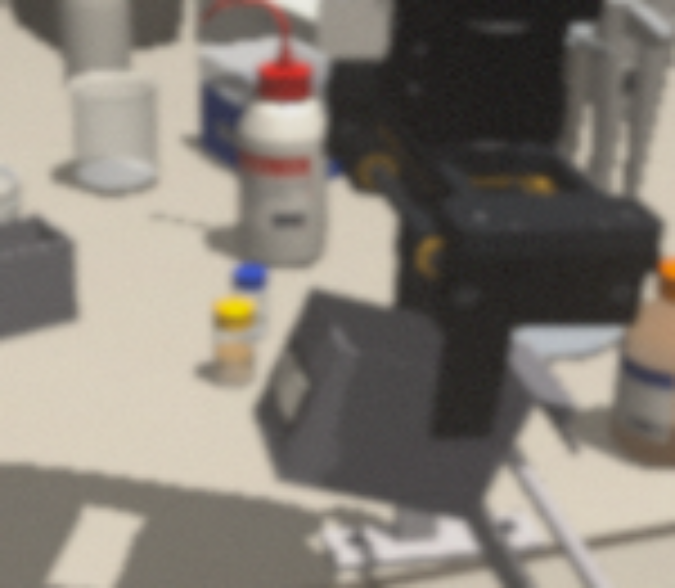

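View pics/w16.png

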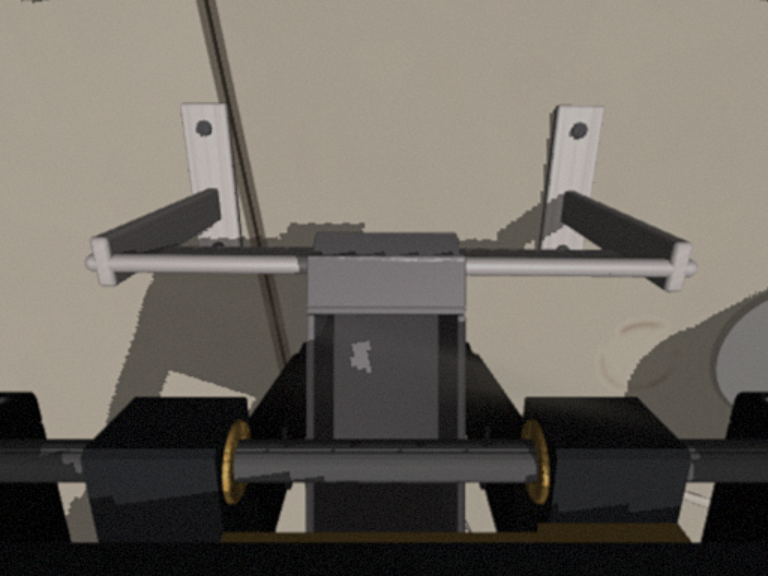

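```bash
python3 - <<'E'
from fit import *
q=eyes.read_camera("side");p=eyes.read_camera("wrist");a=tcp()
uq=np.array([(278,480),(478,514),(343,330),(577,450)])/[4.5,4.2]+[210,130]
Lq=[(-42,-27,-32),(42,-27,-32),(-42,-27,32),(67,-27,10)]
up=np.array([(309,256),(465,256),(308,311),(465,313)])/1.5
Lp=[(59,27,32),(59,-27,32),(39,27,32),(39,-27,32)]
v=fit2(q,uq,Lq,p,up,Lp,(-55,25,.35,0));print(v[0]-a[0],v[1]-a[2])
fit(q,-1.2,Lq,uq)
# bar check
g=proj(p,[RM+60*RY,RM-60*RY])*1.5;print("bar pred wrist",g)
g=(proj(q,[RM-60*RY,RM-40*RY])-[210,130])*[4.5,4.2];print("bar pred side",g)
E
```

```text
tcp rail -34.9 1.4 -3.9 [-3.129  0.058 -0.118] t 16.25 F [ 1.1  0.4 -2.1] op 0.567
x,z,tilt,y -51.1 31.7 21.1 -0.5 res [-0.9 -1.2 -1.8  0.8 -1.   2.3 -1.3 -0.6 -1.1 -1.7  1.2 -0.9 -0.8  0.9
  0.9  0.5]
seat 6.4 36.2
-16.283471538999144 35.5849533677986
bin centre rail x,z [-49.2  32.6] tilt deg 21.1 res [ 0.3 -1.6 -0.6  0.4  0.3  1.9 -0.1 -1. ]
seat 8.320424977427585 37.15061722889156
bar pred wrist [[246.54920837 261.60295482]
 [527.14292767 263.7663874 ]]
bar pred side [[560.64316272 531.3104482 ]
 [541.65638781 502.235886  ]]
```

>>> send_rows(
  plan="-2 0 8 0 40;0 0 8 0 40;0 0 7 0 40;0 0 0 0 40",
)

```text
t: 16.65
eef_pos: [572.7, -236.4, 112.8]
tcp_rot: [-3.13, 0.056, -0.119]
ft_force: [-0.0, -0.7, -1.6]
opening: 0.567
```

```bash
python3 - <<'E'
from fit import *
tcp();q=eyes.read_camera("side");cv2.imwrite("pics/s17.png",cv2.resize(q["image"][150:270,230:360,::-1],None,fx=5,fy=4.8))
p=eyes.read_camera("wrist");save(p,"w17.png",1.2)
E
```

```text
tcp rail -38.3 1.4 -27.2 [-3.13   0.056 -0.119] t 16.65 F [-0.  -0.7 -1.6] op 0.567
```

View pics/s17.png

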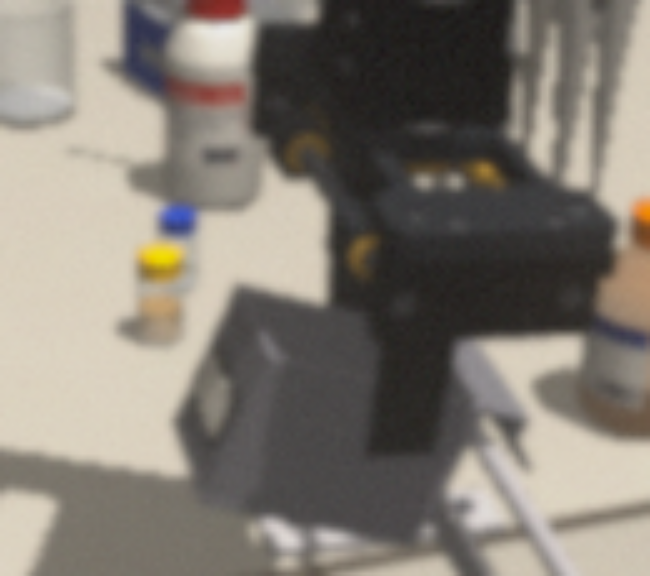

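View pics/w17.png

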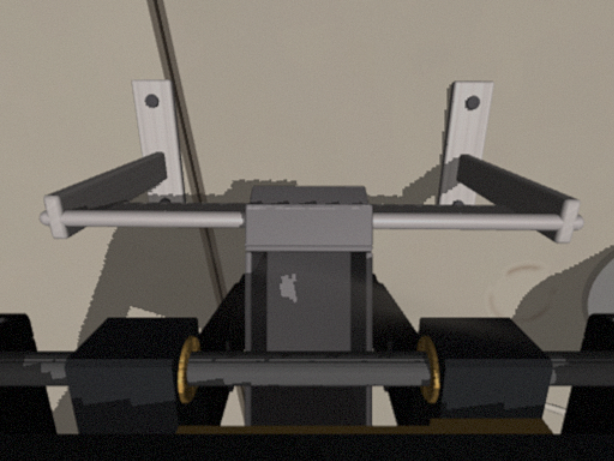

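>>> send_rows(
  plan="0 0 5 0 40;0 0 4 0 40;0 0 0 0 40;0 0 0 0 40",
)

```text
t: 17.15
eef_pos: [573.0, -236.6, 104.4]
tcp_rot: [-3.131, 0.054, -0.119]
ft_force: [0.3, -0.5, -2.1]
opening: 0.568
```

>>> send_rows(
  plan="0 0 3 0 40;0 0 2 0 40;0 0 0 0 40;0 0 0 0 40;0 0 0 0 40",
)

```text
t: 17.65
eef_pos: [572.9, -236.6, 99.1]
tcp_rot: [-3.131, 0.054, -0.119]
ft_force: [-0.6, 0.8, -1.0]
opening: 0.57
```

```bash
python3 - <<'E'
from fit import *
tcp();q=eyes.read_camera("side");cv2.imwrite("pics/s18.png",cv2.resize(q["image"][150:270,230:360,::-1],None,fx=5,fy=4.8))
E
```

```text
tcp rail -38.1 1.3 -40.9 [-3.131  0.054 -0.119] t 17.65 F [-0.6  0.8 -1. ] op 0.57
```

View pics/s18.png

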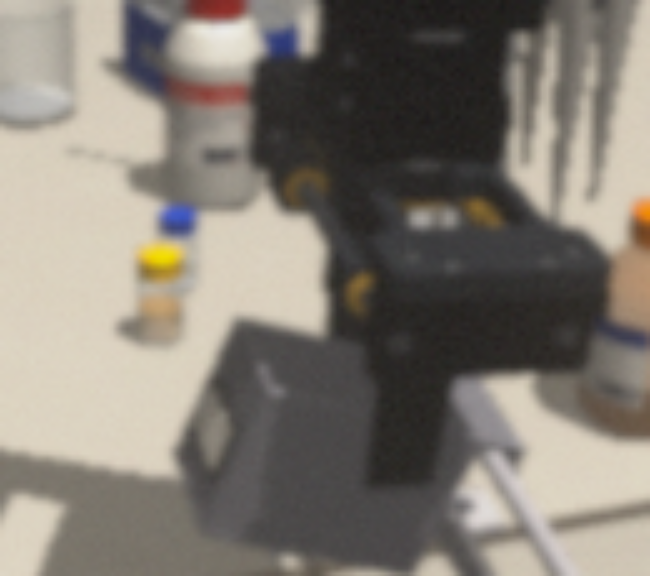

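>>> send_rows(
  plan="0 0 2 0 40;0 0 2 0 40;0 0 0 0 40",
)

```text
t: 18.0
eef_pos: [573.7, -237.0, 96.8]
tcp_rot: [-3.132, 0.05, -0.119]
ft_force: [0.4, 1.0, -2.0]
opening: 0.568
```

>>> send_rows(
  plan="0 0 2 0 40;0 0 2 0 40;0 0 2 0 40",
)

```text
t: 18.3
eef_pos: [574.4, -237.3, 93.3]
tcp_rot: [-3.134, 0.046, -0.119]
ft_force: [-5.0, 1.7, 10.9]
opening: 0.567
```

>>> send_rows(
  plan="0 0 3 0 40;0 0 3 0 40;0 0 4 0 40",
)

```text
t: 18.6
eef_pos: [575.0, -237.5, 88.7]
tcp_rot: [-3.136, 0.041, -0.118]
ft_force: [-9.2, 5.8, 32.8]
opening: 0.568
```

```bash
python3 - <<'E'
from fit import *
tcp();q=eyes.read_camera("side");cv2.imwrite("pics/s19.png",cv2.resize(q["image"][150:270,230:360,::-1],None,fx=5,fy=4.8))
E
```

```text
tcp rail -35.9 0.6 -51.3 [-3.136  0.041 -0.118] t 18.6 F [-9.2  5.8 32.8] op 0.568
```

View pics/s19.png

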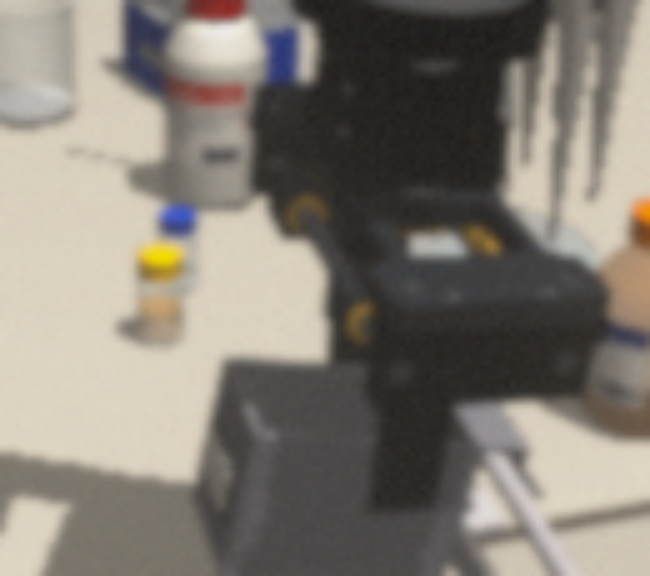

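>>> send_rows(
  plan="0 0 3 0 40;0 0 3 0 40;0 0 3 0 40",
)

```text
t: 18.95
eef_pos: [575.1, -237.6, 88.3]
tcp_rot: [-3.138, 0.035, -0.119]
ft_force: [-9.0, 3.6, 27.4]
opening: 0.565
```

```bash
python3 - <<'E'
from fit import *
tcp();q=eyes.read_camera("side");cv2.imwrite("pics/s20.png",cv2.resize(q["image"][170:290,230:360,::-1],None,fx=5,fy=4.8))
E
```

```text
tcp rail -35.7 0.5 -51.7 [-3.138  0.035 -0.119] t 18.95 F [-9.   3.6 27.4] op 0.565
```

View pics/s20.png

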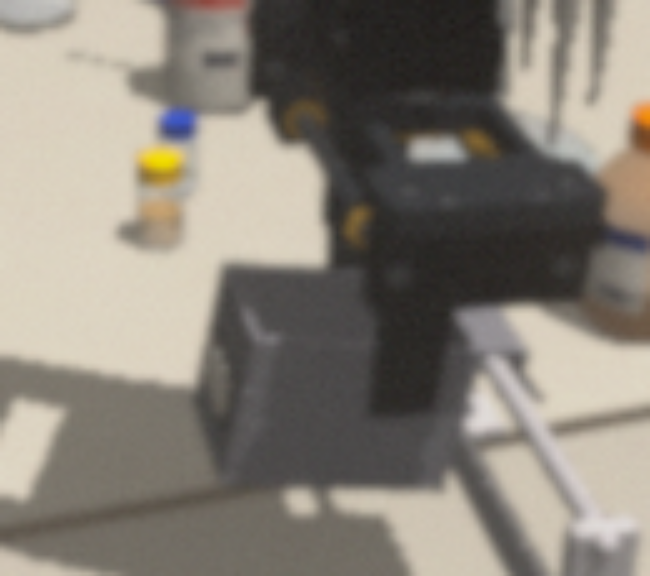

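>>> send_rows(
  plan="0 0 5 0 40;0 0 6 0 40",
)

```text
t: 19.2
eef_pos: [576.3, -237.9, 85.0]
tcp_rot: [-3.141, 0.028, -0.119]
ft_force: [-7.0, 7.3, 35.7]
opening: 0.567
```

>>> send_rows(
  plan="1 0 6 0 40;1 0 6 0 40",
)

```text
t: 19.4
eef_pos: [579.2, -238.4, 81.1]
tcp_rot: [3.14, 0.021, -0.119]
ft_force: [-11.8, 6.6, 38.4]
opening: 0.568
```

```bash
python3 - <<'E'
from fit import *
tcp();q=eyes.read_camera("side");cv2.imwrite("pics/s21.png",cv2.resize(q["image"][170:290,230:360,::-1],None,fx=5,fy=4.8))
p=eyes.read_camera("wrist");save(p,"w21.png",1.2)
E
```

```text
tcp rail -31.6 0.2 -58.9 [ 3.14   0.021 -0.119] t 19.4 F [-11.8   6.6  38.4] op 0.568
```

View pics/s21.png

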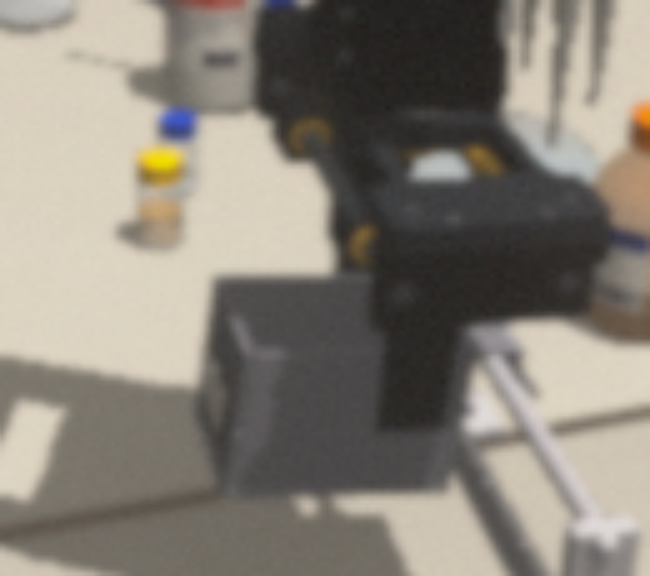

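View pics/w21.png

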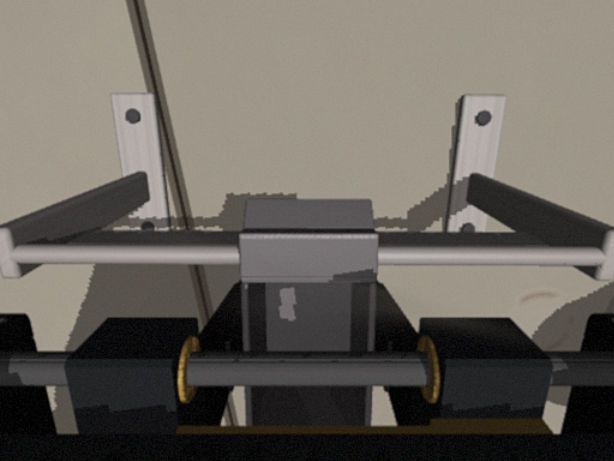

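```bash
python3 - <<'E'
from fit import *
tcp();q=eyes.read_camera("side");p=eyes.read_camera("wrist")
uq=np.array([(228,495),(446,490),(252,352)])/[5,4.8]+[230,170]
Lq=[(-42,-27,-32),(42,-27,-32),(-42,-27,32)]
up=np.array([(241,234),(377,236)])/1.2
Lp=[(59,27,32),(59,-27,32)]
fit2(q,uq,Lq,p,up,Lp,(-52,-20,.1,0))
for t in(0,5,10):
    a=np.radians(t);x=-52*np.cos(a)-25*np.sin(a);z=52*np.sin(a)-25*np.cos(a)
    print(t,((proj(q,binpt(x,z,a,0,Lq))-[230,170])*[5,4.8]).round(),(proj(p,binpt(x,z,a,0,Lp))*1.2).round())
E
```

```text
tcp rail -31.5 0.2 -59.1 [ 3.14   0.021 -0.119] t 19.5 F [-9.2  5.3 35.2] op 0.568
x,z,tilt,y -51.8 -20.7 4.9 -0.9 res [-2.1  0.9 -0.5 -0.  -3.2  0.3 -2.  -0.1  2.2 -1.3]
seat 2.1 -0.2
0 [[223. 515.]
 [450. 490.]
 [226. 371.]] [[236. 241.]
 [377. 242.]]
5 [[211. 498.]
 [437. 489.]
 [229. 352.]] [[236. 239.]
 [377. 240.]]
10 [[201. 480.]
 [424. 487.]
 [235. 332.]] [[237. 237.]
 [377. 238.]]
```

>>> send_rows(
  plan="0 0 6 0 40;0 0 6 0 40",
)

```text
t: 19.8
eef_pos: [581.3, -238.8, 77.7]
tcp_rot: [3.137, 0.012, -0.12]
ft_force: [-10.1, 6.3, 40.3]
opening: 0.564
```

```bash
python3 - <<'E'
from fit import *
tcp();q=eyes.read_camera("side");cv2.imwrite("pics/s22.png",cv2.resize(q["image"][170:290,230:360,::-1],None,fx=5,fy=4.8))
E
```

```text
tcp rail -29.5 0.1 -62.3 [ 3.137  0.012 -0.12 ] t 19.8 F [-10.1   6.3  40.3] op 0.564
```

View pics/s22.png

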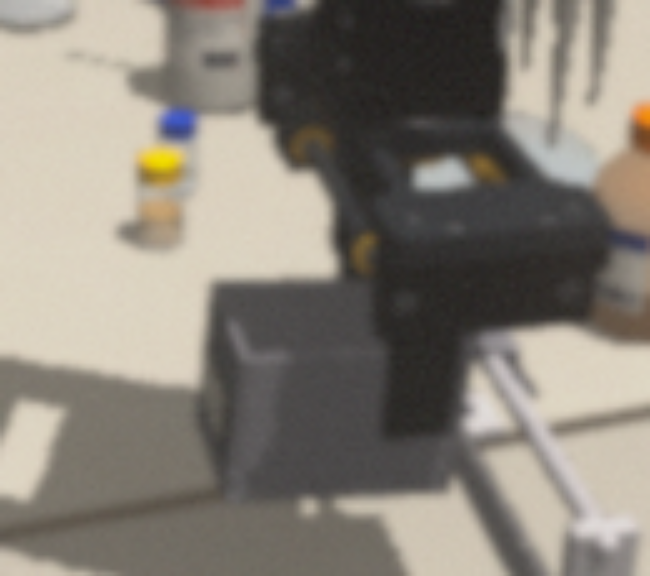

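>>> send_rows(
  plan="5 0 4 0 40;5 0 4 0 40;3 0 3 0 40",
)

```text
t: 20.15
eef_pos: [588.0, -239.6, 74.3]
tcp_rot: [3.137, 0.02, -0.12]
ft_force: [-19.1, 3.9, 28.6]
opening: 0.568
```

```bash
python3 - <<'E'
from fit import *
tcp();q=eyes.read_camera("side");cv2.imwrite("pics/s23.png",cv2.resize(q["image"][170:290,230:360,::-1],None,fx=5,fy=4.8))
E
```

```text
tcp rail -22.7 0.1 -65.7 [ 3.137  0.02  -0.12 ] t 20.15 F [-19.1   3.9  28.6] op 0.568
```

View pics/s23.png

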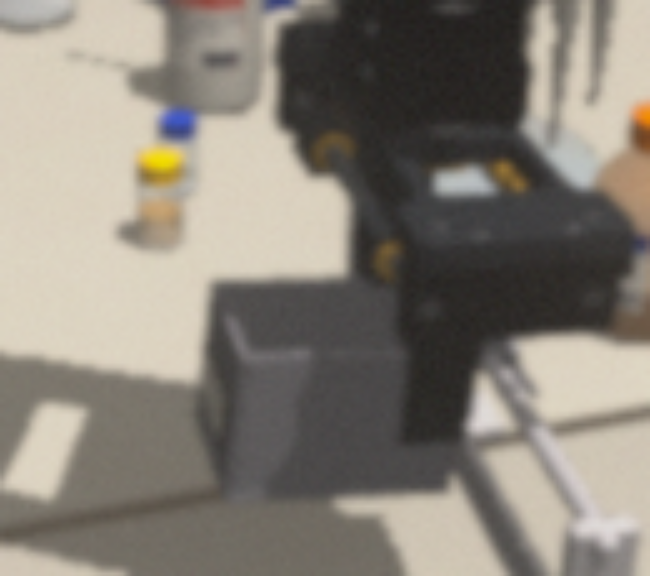

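>>> send_rows(
  plan="-4 0 2 0 40;-4 0 2 0 40;-3 0 2 0 40",
)

```text
t: 20.5
eef_pos: [586.7, -240.2, 73.9]
tcp_rot: [3.133, -0.004, -0.122]
ft_force: [11.4, 2.7, 7.0]
opening: 0.564
```

```bash
python3 - <<'E'
from fit import *
tcp();q=eyes.read_camera("side");cv2.imwrite("pics/s24.png",cv2.resize(q["image"][170:290,230:360,::-1],None,fx=5,fy=4.8))
E
```

```text
tcp rail -23.9 -0.7 -66.1 [ 3.133 -0.004 -0.122] t 20.5 F [11.4  2.7  7. ] op 0.564
```

View pics/s24.png

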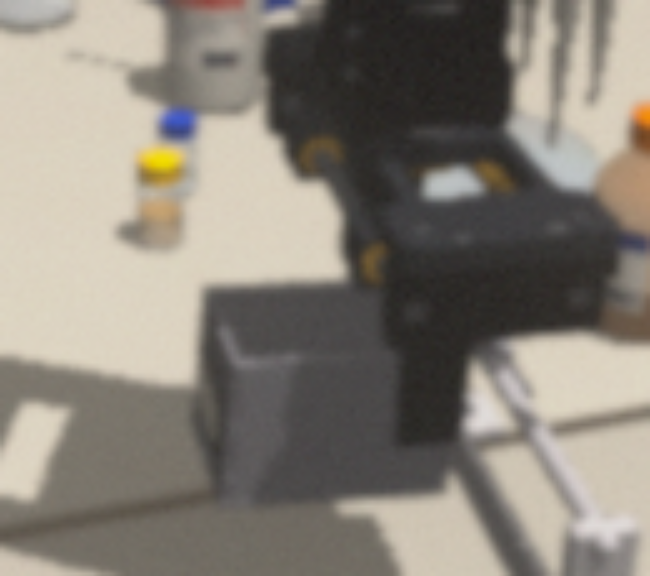

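>>> send_rows(
  plan="0 0 0 0 40;0 0 0 0 40;0 0 0 0 75;0 0 0 0 75;0 0 0 0 75;0 0 0 0 75;0 0 0 0 75",
)

```text
t: 21.25
eef_pos: [586.3, -240.1, 73.2]
tcp_rot: [3.133, -0.004, -0.122]
ft_force: [0.5, -0.2, 0.0]
opening: 0.788
```

```bash
python3 - <<'E'
from fit import *
tcp();q=eyes.read_camera("side");cv2.imwrite("pics/s25.png",cv2.resize(q["image"][170:290,230:360,::-1],None,fx=5,fy=4.8))
E
```

```text
tcp rail -24.3 -0.6 -66.8 [ 3.133 -0.004 -0.122] t 21.25 F [ 0.5 -0.2  0. ] op 0.788
```

View pics/s25.png

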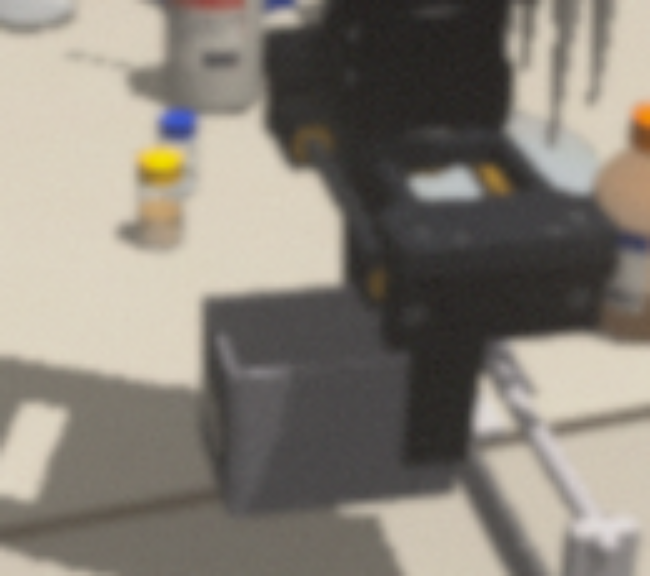

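Bin now hangs level by itself: bottom edge (232,512)–(455,490), which fits the level prediction. Lifting straight up next.

>>> send_rows(
  plan="0 0 -10 0 75;0 0 -25 0 75;0 0 -40 0 75;0 0 -45 0 75;0 0 -30 0 75;-30 0 0 0 75;0 0 0 0 75",
)

```text
t: 22.0
eef_pos: [555.2, -234.8, 233.3]
tcp_rot: [3.132, -0.005, -0.121]
ft_force: [1.0, 0.8, 0.4]
opening: 0.786
```

```bash
python3 - <<'E'
from fit import *
tcp();q=eyes.read_camera("side");cv2.imwrite("pics/s26.png",cv2.resize(q["image"][130:330,180:380,::-1],None,fx=3,fy=3))
p=eyes.read_camera("wrist");save(p,"w26.png",1.5)
E
```

```text
tcp rail -55.8 0.8 93.3 [ 3.132 -0.005 -0.121] t 22.0 F [1.  0.8 0.4] op 0.786
```

View pics/s26.png

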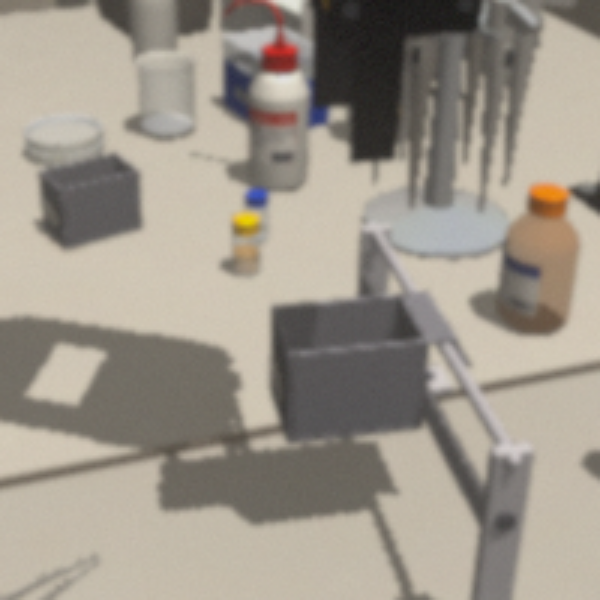

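View pics/w26.png

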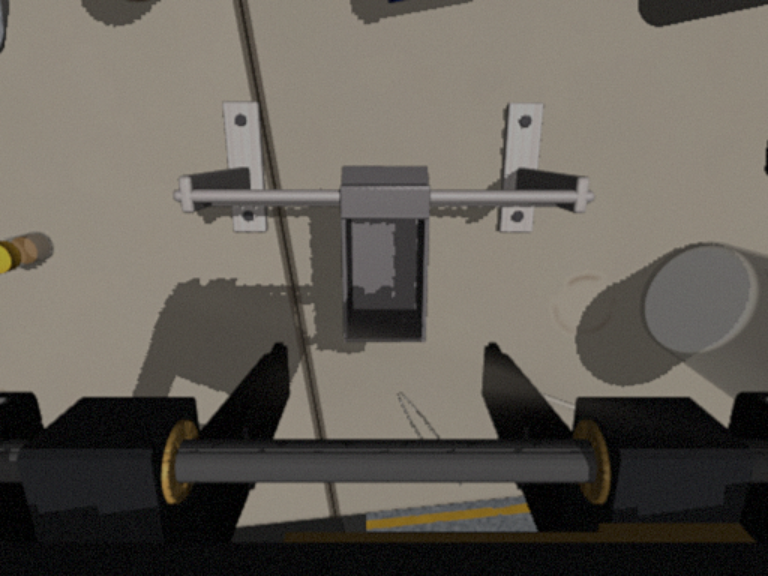

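Both pictures show the bin hanging on the bar, level, square and mid-span (wrist: bin at columns 342–428, posts at 186 and 582). The gripper is clear and the plain bin is untouched. I'm handing in.

```bash
python3 - <<'E'
from h import *
print(job_done())
E
```

```text
the job is handed in; nothing more can be done
None
```

The lipped bin is hanging on the upper bar, and I handed the job in at about 22 s of the 42 s allowed; the hand-in gives no verdict.

**How it went**
- **Grasp:** The first attempt missed, because the finger tips sit about 35 mm higher than the reported TCP suggests. The jaws closed just above the rim and did not move the bin. I opened them, went lower and gripped it properly.
- **Tip:** The moves cannot tilt the tool, so I pushed the bin's lower back against the bar. The bin turned in the pads until its front was up about 21 degrees; it also slid about 15 mm in them.
- **Hook and swing:** I lowered the lip over the bar and paused with the front up. I then pressed down to swing the front down, eased the bin back against the strip, let go and lifted clear.

**Last checks**
- **Hung bin:** After release, the side and wrist pictures showed the bin level, square to the rail and about midway between the posts, with its lip on the bar. I judged this by eye against predicted corner positions and did not run a final fit.
- **Contact and plain bin:** The gripper was well clear, wrist forces read near zero, and the plain bin showed no sign of having moved.

**Less certain**
- **While still held:** The bin was about 3 to 5 degrees off level, inside the 10-degree limit, and only settled level after release.
- **Disagreement:** Bin position estimates from the side and wrist cameras differed by up to about 6 mm, so I used a combined fit and contact force for the hooking.
- **Forces:** They reached about 42 N at the wrist during the swing. They seemed to act through the fingers and bin, but I could not measure contact on the gripper body separately.

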